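# Hook and snap two optics cases onto the column

## Task

Two closed optics cases wait in the sloping rack under the shelf. Stack them squarely on the case that is screwed to the table, the deep case first and the shallow plain-lidded one on top of it: hook each one's tongue under the hooded keeper at the near end of the lid below, rock it down flat, and press its far end until the sprung catch snaps over its ledge. Leave the objective, bottle, lens tube and tape standing where they are, and finish with both cases let go.

Things in the scene. Friction and masses are not known exactly. Their poses are not given: they have to be found in the camera images.
- deep_case: Deeper loose case, grey box, black lid, 40 mm high, 0.17-0.34 kg. Origin: centre of underside; x to its far end, z up. Body x -45 to 43, flat sides y +-27 (grasp, 54 wide). Its lid (top z 40) bears a keeper at the near end and sprung catch at the far end, like the bottom case. Starts in one rack bay, tilted 35 deg, tongue end lowest and nearest the robot, against a stop rail.
- shallow_case: Shallower loose case, same footprint, frame and materials, 28 mm high, 0.12-0.24 kg; its lid is plain (no keeper or catch), so nothing can be hooked on it. Lies in the other bay in the same way. On both cases small lid clips stand under 1 mm proud of the sides. Grip so that the fingertips stay above the underside, as they come down beside the case below.
- deep_tongue (a point): Lower edge of the tip of the deep case's tongue, at (-55, 0, 0) mm in its frame. The tongue sticks out of the near end: x -45 to -55, y +-15, z 0 to 4 mm. Axes as the case's.
- shallow_tongue (a point): The same point of the shallow case's tongue, same sizes.
- deep_ledge (a point): Catch ledge of the deep case, at (48, 0, 5) mm in its frame: top outer edge of a bar across the far end, x 43 to 48, y +-20, z 0 to 5 mm, with upright ribs at |y| 12.5 to 20 above it. The shallow case has the same ledge at the same place.
- dock_lid (a point): Centre of the lid's top of the bottom case, fixed on an aluminium plate (160 x 80 x 8 mm) on the table; 48 mm above the table. x to its far end, z up. The deep case's origin must come here, with the same axes.
- dock_keeper (a point): Middle of the foot of the keeper's end wall, at (-56.5, 0, 0) mm from dock_lid, same axes. The keeper's floor is level with the lid; its hood reaches 6 mm in from the wall (x -56.5 to -50.5 from dock_lid), underside 7.2 and top 11.5 mm above the lid; cheeks at |y| 17. A tilted tongue set down before the hood slides in under it to the wall; a case set down flat would land on the hood.
- dock_nose (a point): Tip of the nose of the bottom case's catch, about (45, 0, 6) mm from dock_lid when shut; 20 mm wide, blade behind it at x 49.5, top 18 mm above the lid. The nose's sloping top is pushed aside as a ledge is pressed down on it (about 8 to 15 N near the far end, well over its weight), then springs back over the ledge with 1 mm of play.
- deep_lid (a point): Centre of the lid's top of the deep case (z 40 mm in its frame, same axes). Its keeper and catch lie round it just as those of the bottom case lie round dock_lid. The shallow case's origin must come here, with the same axes.
- dock_catch (a joint): Sprung catch of the bottom case, rad: 0 shut (upright), up to 0.24 pushed outwards; the spring shuts it. It reads 0 also when no case is under it.
- deep_catch (a joint): Sprung catch at the far end of the deep case, same values.
- rack: Steel wire rack, fixed, 250 mm wide. Origin on the table under its middle; x to its back (away from the robot), y across. Bays at about y +55 and -55 mm, each two wires at y +-16 of the bay's middle, rising 35 deg to the back; a case's origin there is at about x 0, z 75 mm. Fingers can pass down beside a case. Wire legs at y +-115 mm stand outside the bays.
- rack_shelf (a point): Middle of the front lower edge of the shelf board over the rack's rear half, at (-5, 0, 245) mm in the rack's frame. An upright gripper over a case would hit the board: come in tilted, square to the case's lid, from the robot's side, and leave the same way.
- objective_a: microscope objective, a metal barrel 35 mm across and 58 mm tall standing on its end; bystander, origin under its centre
- oil_bottle: small glass dropper bottle with a black cap, 28 mm across and 66 mm tall; bystander, origin under its centre
- lens_tube_a: black lens tube, a ring 31 mm across and 30 mm tall; bystander, origin under its centre
- tape_1: roll of tape lying flat, 59 mm across and 19 mm tall; bystander, origin under its centre
Not all that is in view belongs to the job. Leave any orange look-alike of the deep_case alone.

How it is judged:
By the outcome, as a careful person would: the job done as asked, in the order asked, and still so for the second after the job is handed in, with the robot touching nothing.
It also fails if it takes over 67 s, if anything falls off the work surface, if the arm or the gripper's body presses on something with over 40 N, if the wrist force passes 120 N, or if a joint passes its speed limit or range.

## Robot

A 7-joint arm with a two-finger parallel gripper is mounted at the origin on a cart in front of the work surface, level with it; the furniture and walls round the work are solid. World frame = base frame: x ahead of the robot, y to its left, z up, the work surface at z = 0. Lengths are in m, angles in rad, forces in N, time in s.
With the tool pointing down it reaches from about 0.4 to 0.85 m from the base axis. Payload 10.4 kg.
Tool frame: the origin (TCP) lies at the very end of the fingers, on their centre line; the grasp point (between the pads) lies 19 mm behind it; z points along the fingers, y is the direction in which the jaws open and shut (so a half turn about z gives the same grasp; the last joint's range is limited). The gripper opens to 87 mm and grips with 3 to 60 N. Pads are 19 mm wide; open, the fingers measure 117 mm over their backs; the gripper's body (75 mm by 190 mm) begins 51 mm behind the grasp point.
Start: joints at [-1.164, 0.332, -0.065, 1.46, 0.022, 1.35, -0.088], TCP at [0.26, 0.568, 0.223] pointing down, gripper open.
Joint ranges: [-2.6, 2.6], [-0.5, 2.12], [-1.47, 1.34], [0.16, 2.42], [-1.27, 4.41], [0.06, 2.06], [-2.6, 2.6]. Speed limits (rad/s): [2.22, 2.22, 2.79, 2.79, 3.14, 3.14, 3.14].

## Interface

Orientations are given as a unit quaternion [x, y, z, w].
In Python, from bench import r gives the robot as it stands.
- The arm moves only by the shell command python3 -m crank 'ROWS' [FORCE]. ROWS is JSON, a list of rows, each a list of 3 entries, a list of its own where there are three numbers: the opening, from -1 (shut) to 1 (fully open), so that 0 is half open, then the shift along the tool's x, y, z in mm, then the turn about the tool's z in degrees. A call has 1 to 12 rows; each row is the pose to reach, as a shift and turn from the pose commanded when the call began, along the tool's axes at that moment; what a row does not reach only later rows make up. A row lasts 1/12 s, in which the tool goes at most 41.7 mm and 7.16 degrees, less where a joint would pass 70% of its speed; a pose out of reach is approached as far as the arm can. A call with a gripper value outside its range is refused whole. The fingers move at their own pace and stop on an object; FORCE is the grip in N (left out, the last holds). Time passes only in rows, so rows that repeat a pose let the fingers close. It gives the time, the measured TCP pose, the force and the opening at its end, in the units of the state.
- r.read_state(): the state, without advancing time (a new reading comes with each control period).
- r.camera(name): name is "scene" or "top"; returns a dict with "pixels" (400x640x3 uint8, red, green, blue), "fov_y" (degrees; the focal length in pixels is half the picture's height over the tangent of half this angle, whatever the lens; pixels are square), "cx", "cy" (the principal point, pixels), "cam_to_world" (4x4, takes a point from camera to world coordinates). Camera axes: x right, y down, z forward; pixel columns grow to the right and rows downward; lengths in m; the calibration is good to about 2 mm. A picture is of the moment at which its call begins. There is no depth.
- r.close_job(): hands the job in, once; it reports no verdict.
The state is a dict: "time": time; "joint_positions": joint angles; "joint_vel": joint speeds; "joint_torque": joint torques, N m; "ee_pos": TCP position; "eef_rot": TCP orientation; "ft_force": force on the tool from outside, world axes, zero at the start; "torque": the same for the moment, N m; "width": finger opening in m.
Only numpy, scipy, OpenCV 4.12 (cv2) and the standard library are available. Lean on these libraries where they do the work, as an engineer would, in place of code of your own. Each camera call takes 0.05 s, during which the arm holds its last target.

## Working session

There is one attempt and no reset: what is moved stays moved. The work goes in short steps, Python scripts to look and compute and a shell command to move; the robot and the scene stay as the last step left them, time stands still between calls to the robot, and variables do not carry over. Pictures are saved under pics/ and viewed, and the job is handed in when it is done.

```bash
ls; mkdir -p pics; python3 - <<'E'
from bench import r
import cv2,json,numpy as np
s=r.read_state()
for k,v in s.items(): print(k,np.round(v,4).tolist())
for n in("scene","top"):
    c=r.camera(n); cv2.imwrite(f"pics/{n}0.png",c["pixels"][:,:,::-1]); print(n,c["fov_y"],c["cx"],c["cy"],np.round(c["cam_to_world"],4).tolist())
E
```

```text
pics
time 0.0
joint_positions [-1.1636, 0.3329, -0.0647, 1.461, 0.0216, 1.3499, -0.0885]
joint_vel [0.0013, 0.0007, -0.0014, -0.0008, 0.0001, 0.0017, -0.0001]
joint_torque [-0.0005, -62.3253, 0.0244, -38.9912, -0.0613, 0.0393, 0.0001]
ee_pos [0.2603, 0.5678, 0.2217]
eef_rot [0.2132, 0.977, -0.0007, -0.0001]
ft_force [-0.8264, -0.5641, 0.1434]
torque [0.0587, -0.0294, 0.0217]
width 0.0868
scene 49.01262261008657 319.19138615632744 204.22564561008016 [[0.6765, -0.387, 0.6266, 0.0367], [-0.736, -0.3276, 0.5924, -0.6481], [-0.024, -0.8619, -0.5065, 0.6123], [0.0, 0.0, 0.0, 1.0]]
top 51.744551004308605 323.4816742366833 194.99249761075114 [[-0.0256, -0.995, 0.0961, 0.51], [-0.9997, 0.0258, 0.0012, -0.1152], [-0.0037, -0.0961, -0.9954, 1.1226], [0.0, 0.0, 0.0, 1.0]]
```

View pics/scene0.png

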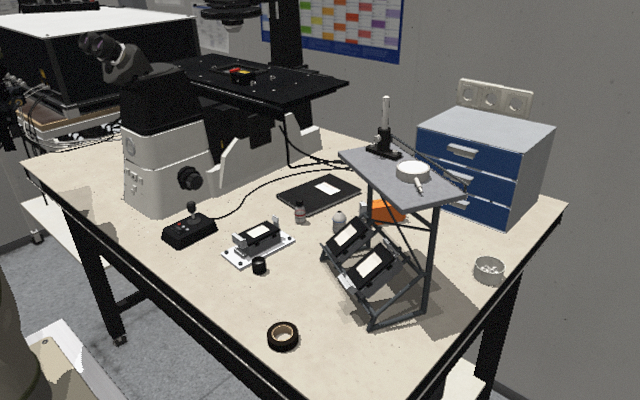

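View pics/top0.png

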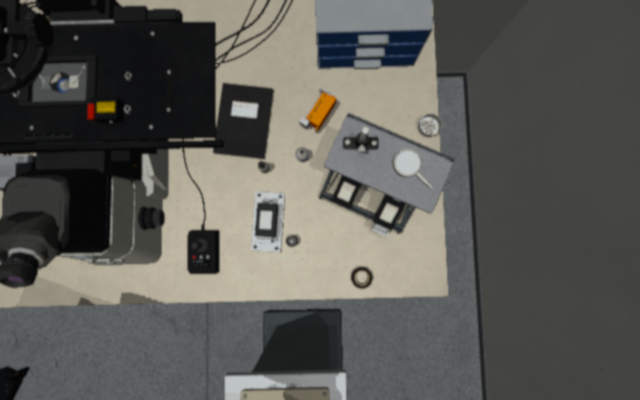

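```bash
python3 - <<'E'
import cv2
a=cv2.imread("pics/scene0.png");b=cv2.imread("pics/top0.png")
cv2.imwrite("pics/s_rack0.png",cv2.resize(a[205:335,300:460],None,fx=5,fy=4.5,interpolation=cv2.INTER_CUBIC)[:600])
cv2.imwrite("pics/s_dock0.png",cv2.resize(a[195:285,210:310],None,fx=6,fy=6,interpolation=cv2.INTER_CUBIC))
cv2.imwrite("pics/t_rack0.png",cv2.resize(b[110:240,310:460],None,fx=4.5,fy=4.5,interpolation=cv2.INTER_CUBIC))
cv2.imwrite("pics/t_dock0.png",cv2.resize(b[180:260,240:310],None,fx=7,fy=7,interpolation=cv2.INTER_CUBIC))
E
```

```text
(no output)
```

View pics/s_rack0.png

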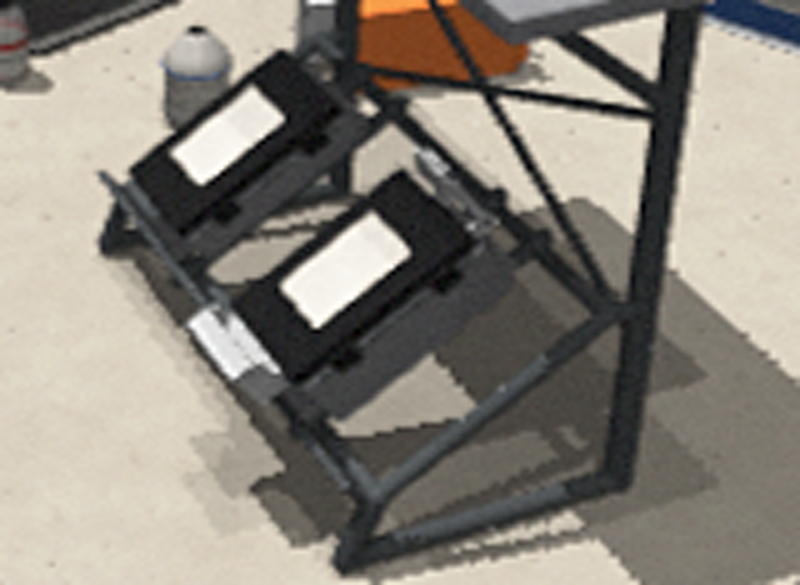

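View pics/s_dock0.png

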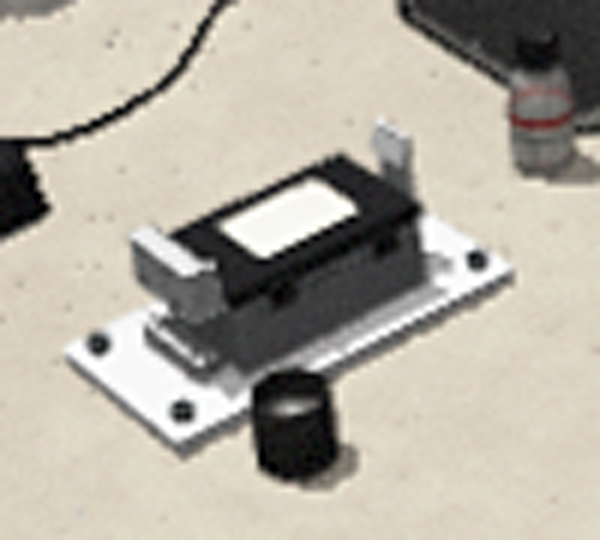

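View pics/t_rack0.png

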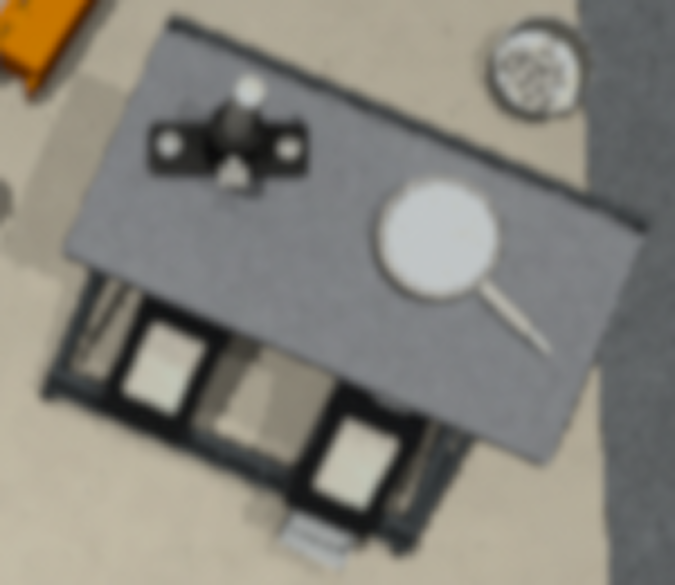

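View pics/t_dock0.png

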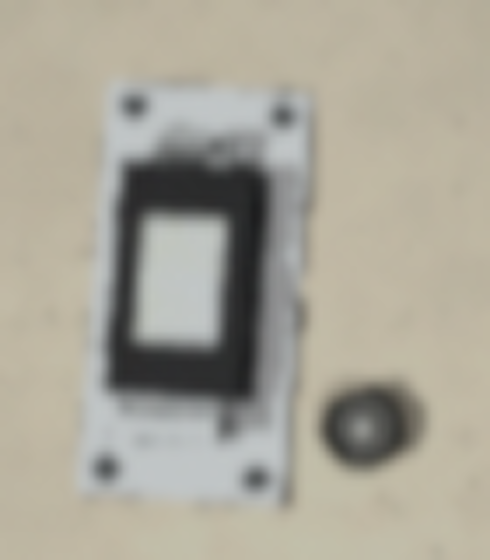

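```bash
cat > h.py <<'E'
import numpy as np,cv2
from scipy.spatial.transform import Rotation as R
class C:
    def __init__(s,c):
        s.f=200/np.tan(np.radians(c["fov_y"]/2));s.c=np.array([c["cx"],c["cy"]]);s.T=np.array(c["cam_to_world"]);s.im=c["pixels"]
    def ray(s,p):
        d=np.append((np.array(p,float)-s.c)/s.f,1);return s.T[:3,3],s.T[:3,:3]@d
    def plane(s,p,z):
        o,d=s.ray(p);return o+d*(z-o[2])/d[2]
    def proj(s,X):
        X=np.atleast_2d(X);q=(X-s.T[:3,3])@s.T[:3,:3];return q[:,:2]/q[:,2:]*s.f+s.c
def tri(c1,p1,c2,p2):
    A=[];b=[]
    for c,p in((c1,p1),(c2,p2)):
        o,d=c.ray(p);d/=np.linalg.norm(d);M=np.eye(3)-np.outer(d,d);A.append(M);b.append(M@o)
    x,_,_,_=np.linalg.lstsq(np.vstack(A),np.hstack(b),rcond=None)
    res=np.linalg.norm(np.vstack(A)@x-np.hstack(b))
    return x,res
def cams():
    from bench import r
    return C(r.camera("scene")),C(r.camera("top"))
def label_quad(im,box,th,scale=6):
    x0,y0,x1,y1=box
    g=cv2.cvtColor(im[y0:y1,x0:x1],cv2.COLOR_RGB2GRAY)
    g=cv2.resize(g,None,fx=scale,fy=scale,interpolation=cv2.INTER_CUBIC)
    m=(g>th).astype(np.uint8)
    cs,_=cv2.findContours(m,cv2.RETR_EXTERNAL,cv2.CHAIN_APPROX_NONE)
    out=[]
    for c in cs:
        a=cv2.contourArea(c)/scale**2
        if a<40 or a>1500: continue
        e=0.03
        q=cv2.approxPolyDP(cv2.convexHull(c),e*cv2.arcLength(c,True),True)[:,0]
        f=lambda p:(np.array(p,float)+.5)/scale-.5+[x0,y0]
        mo=cv2.moments(c);out.append((a,f([mo['m10']/mo['m00'],mo['m01']/mo['m00']]),f(q)))
    return out
E
python3 - <<'E'
from h import *
s,t=cams()
np.set_printoptions(precision=4,suppress=True)
for n,c,b in(("s dock",s,(236,218,284,256)),("t dock",t,(256,204,280,238)),("s deep",s,(344,244,400,284)),("t deep",t,(378,198,402,226)),("s shal",s,(326,218,366,250)),("t shal",t,(336,178,360,204))):
    for a,ce,q in label_quad(c.im,b,130): print(n,round(a),ce,q.tolist())
E
```

```text
s dock 53 [278.6093 252.9564] [[283.4166666666667, 248.41666666666666], [283.4166666666667, 255.41666666666666], [269.75, 255.41666666666666]]
s dock 156 [257.5181 230.8452] [[268.9166666666667, 229.41666666666666], [254.08333333333334, 237.41666666666666], [246.25, 232.58333333333334], [261.0833333333333, 224.41666666666666]]
s dock 581 [259.2028 229.6762] [[283.4166666666667, 217.58333333333334], [283.4166666666667, 245.58333333333334], [265.0833333333333, 255.41666666666666], [235.58333333333334, 237.75], [235.58333333333334, 217.58333333333334]]
t dock 204 [265.294  219.5682] [[261.25, 210.58333333333334], [271.5833333333333, 211.91666666666666], [269.5833333333333, 228.58333333333334], [259.0833333333333, 227.25]]
s deep 53 [347.166  279.9397] [[345.4166666666667, 274.25], [352.9166666666667, 283.4166666666667], [343.5833333333333, 283.4166666666667], [343.5833333333333, 276.75]]
s deep 101 [351.0367 261.7312] [[362.0833333333333, 256.5833333333333], [351.5833333333333, 265.9166666666667], [343.5833333333333, 267.0833333333333], [343.5833333333333, 262.0833333333333], [348.0833333333333, 258.5833333333333]]
s deep 317 [368.4532 264.3798] [[374.0833333333333, 251.75], [381.4166666666667, 261.25], [362.5833333333333, 277.4166666666667], [355.75, 267.75]]
t deep 193 [388.5034 212.7475] [[387.0833333333333, 203.58333333333334], [397.0833333333333, 208.25], [390.0833333333333, 221.75], [380.0833333333333, 217.08333333333334]]
s shal 228 [344.9503 234.7511] [[350.4166666666667, 223.91666666666666], [356.25, 231.41666666666666], [339.0833333333333, 245.41666666666666], [334.0833333333333, 237.58333333333334]]
s shal 179 [330.5722 226.6047] [[344.0833333333333, 217.58333333333334], [325.5833333333333, 241.25], [325.5833333333333, 217.58333333333334]]
t shal 185 [345.7758 191.3779] [[344.0833333333333, 182.25], [353.9166666666667, 186.91666666666666], [347.75, 200.58333333333334], [337.75, 195.91666666666666]]
```

```bash
cat > m1.py <<'E'
from h import *
s,t=cams()
np.set_printoptions(precision=4,suppress=True)
B={"dock":((236,218,284,256),(256,204,280,238)),"deep":((344,244,400,284),(378,198,402,226)),"shal":((326,218,366,250),(336,178,360,204))}
for n,(bs,bt) in B.items():
    S=[o for o in label_quad(s.im,bs,130) if len(o[2])==4 and o[0]>120][0]
    T=[o for o in label_quad(t.im,bt,130) if len(o[2])==4 and o[0]>120][0]
    c,res=tri(s,S[1],t,T[1]);print(n,"label centroid",c,"res",res)
    # match corners: by minimizing residual over cyclic shifts
    best=None
    for fl in(1,-1):
        for k in range(4):
            q=np.roll(T[2][::fl],k,axis=0)
            X=[tri(s,a,t,b) for a,b in zip(S[2],q)]
            e=sum(x[1] for x in X)
            if best is None or e<best[0]: best=(e,np.array([x[0] for x in X]))
    P=best[1];print("  corners err",best[0],"\n",P)
    m=P.mean(0);u,sv,vt=np.linalg.svd(P-m);ax=vt[0]*np.sign(vt[0][0]);nn=vt[2]*np.sign(vt[2][2])
    print("  mean",m,"long",ax,"normal",nn,"yaw",np.degrees(np.arctan2(ax[1],ax[0])),"tilt",np.degrees(np.arcsin(ax[2])),"edges",[np.linalg.norm(P[i]-P[i-1]) for i in range(4)])
E
python3 m1.py
```

```text
dock label centroid [0.5534 0.0394 0.0474] res 6.98925019708048e-05
  corners err 0.005652303527786702 
 [[0.5731 0.0223 0.0487]
 [0.5311 0.0276 0.0459]
 [0.5337 0.0563 0.0452]
 [0.5757 0.0504 0.0495]]
  mean [0.5534 0.0392 0.0474] long [ 0.983  -0.1632  0.0839] normal [-0.0842  0.0053  0.9964] yaw -9.425063470914392 tilt 4.813410528708564 edges [np.float64(0.028197066283662725), np.float64(0.04246106730622988), np.float64(0.028813869000293563), np.float64(0.0426208949333283)]
deep label centroid [ 0.5602 -0.2731  0.1064] res 0.00034637502719962114
  corners err 0.003454255607003456 
 [[ 0.5821 -0.2686  0.1206]
 [ 0.5705 -0.2932  0.118 ]
 [ 0.5379 -0.2778  0.0924]
 [ 0.55   -0.253   0.0951]]
  mean [ 0.5601 -0.2732  0.1065] long [ 0.7475 -0.3196  0.5823] normal [-0.555   0.1812  0.8119] yaw -23.151507711299523 tilt 35.61165702808412 edges [np.float64(0.0438675783892201), np.float64(0.027311795908490873), np.float64(0.044296580682023454), np.float64(0.027745765721252636)]
shal label centroid [ 0.6169 -0.1701  0.0968] res 0.00041075054878365994
  corners err 0.003492578267564006 
 [[ 0.6385 -0.1662  0.1111]
 [ 0.6271 -0.1905  0.1087]
 [ 0.5942 -0.1745  0.0843]
 [ 0.6067 -0.1497  0.0859]]
  mean [ 0.6166 -0.1702  0.0975] long [ 0.7464 -0.3515  0.5651] normal [-0.5329  0.193   0.8239] yaw -25.214552290901125 tilt 34.41234473812121 edges [np.float64(0.04380581567126821), np.float64(0.02692401748093828), np.float64(0.04402355222520704), np.float64(0.02779120124354062)]
```

```bash
cat > m2.py <<'E'
from h import *
s,t=cams()
np.set_printoptions(precision=4,suppress=True)
def blob(c,p,r=4,sc=8):
    x,y=np.round(p).astype(int);g=cv2.cvtColor(c.im[y-r:y+r+1,x-r:x+r+1],cv2.COLOR_RGB2GRAY).astype(float)
    w=np.clip(np.median(g)-20-g,0,None);Y,X=np.mgrid[-r:r+1,-r:r+1]
    w[X**2+Y**2>r*r]=0
    return np.array([x+(w*X).sum()/w.sum(),y+(w*Y).sum()/w.sum()])
tp=[blob(t,p,3) for p in((259,194.9),(280.4,196.4),(255,246.7),(276.6,248.3))]
sp=[blob(s,p,3) for p in((289.5,238),(226.3,252.2),(240.3,263.3))]
print(tp,sp)
P=np.array([t.plane(p,.008) for p in tp]);Q=np.array([s.plane(p,.008) for p in sp]);print(P,"\n",Q)
print("centre top",P.mean(0)); 
for a,b in((P[2],P[0]),(P[3],P[1]),(Q[2],Q[0])): d=b-a;print("yaw",np.degrees(np.arctan2(d[1],d[0])),np.linalg.norm(d))
print("scene centre", (Q[0]+Q[1])/2)
E
python3 m2.py
```

```text
[array([258.736 , 194.6366]), array([279.959 , 196.1282]), array([254.6955, 246.4567]), array([276.103 , 247.9571])] [array([289.005 , 237.8907]), array([225.9416, 251.8409]), array([239.9783, 263.1748])]
[[0.6232 0.062  0.008 ]
 [0.6176 0.0044 0.008 ]
 [0.4837 0.0744 0.008 ]
 [0.4782 0.0169 0.008 ]] 
 [[0.6192 0.0058 0.008 ]
 [0.4844 0.0764 0.008 ]
 [0.4791 0.0181 0.008 ]]
centre top [0.5507 0.0394 0.008 ]
yaw -5.046681850179406 0.14004910747257038
yaw -5.1266930967851385 0.1399610750446309
yaw -4.9944363969297045 0.14056437838596167
scene centre [0.5518 0.0411 0.008 ]
```

```bash
python3 -m crank --help; python3 -m crank; python3 -c "
from bench import r
print([a for a in dir(r) if a[0]!='_'])"
```

```text
['PlanningError', 'camera', 'close_job', 'read_state']invalid input: not JSON, or not a number
invalid input
```

```bash
python3 -m crank '[[1,[0,0,0],[0,0,0]]]'; python3 -m crank '[[1,[0,0,0],0]]'
```

```text
time: 0.48
ee_pos: [0.2604, 0.5682, 0.2225]
eef_rot: [0.213, 0.977, 0.0, -0.0]
ft_force: [-1.2, -0.0, 0.0]
width: 0.0875schema error: expected a number
```

```bash
python3 - <<'E'
import cv2
a=cv2.imread("pics/scene0.png");b=cv2.imread("pics/top0.png")
g=lambda im:cv2.convertScaleAbs(im,alpha=1.6,beta=20)
cv2.imwrite("pics/s_rail.png",g(cv2.resize(a[235:310,315:395],None,fx=8,fy=8,interpolation=cv2.INTER_CUBIC)))
cv2.imwrite("pics/t_rail.png",g(cv2.resize(b[165:240,315:415],None,fx=8,fy=8,interpolation=cv2.INTER_CUBIC)))
E
```

```text
(no output)
```

View pics/s_rail.png

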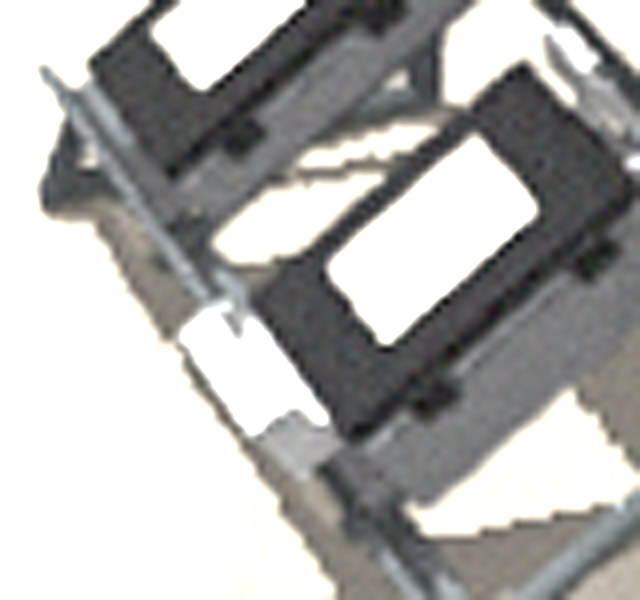

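View pics/t_rail.png

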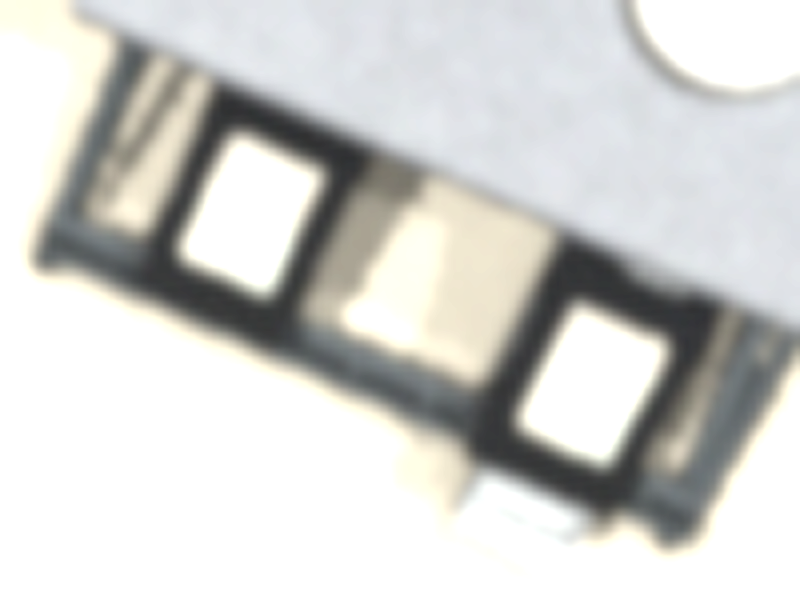

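```bash
python3 - <<'E'
from h import *
s,t=cams()
np.set_printoptions(precision=4,suppress=True)
a,b=np.array([320.6,243.75]),np.array([340.6,271.3])
p,q=np.array([327.5,195.6]),np.array([400,228.75])
n=np.array([-(q-p)[1],(q-p)[0]]);n/=np.linalg.norm(n)
for z in(.03,.04,.05,.06,.07):
    A,B=s.plane(a,z),s.plane(b,z);d=(B-A);P=t.proj([A,B])
    print(z,A,B,"yaw",np.degrees(np.arctan2(d[1],d[0]))+90,"top px",P,"offs",(P-p)@n)
# predicted tongue tip, case corners
def case(lid,psi,h,tilt=35):
    Rr=R.from_euler('ZY',[psi,-tilt],degrees=True).as_matrix();return lid-Rr@[0,0,h],Rr
for n_,lid,h in(("deep",[.5602,-.2731,.1064],.04),("shal",[.6169,-.1701,.0968],.028)):
    o,M=case(np.array(lid),-24.5,h);print(n_,"origin",o,"tongue",o+M@[-.055,0,0],"lid near",o+M@[-.045,0,h])
    for y in(.027,-.027):
        for x in(-.045,.043):
            X=o+M@[x,y,h];print("   lid corner",x,y,s.proj(X)[0],t.proj(X)[0])
E
```

```text
0.03 [ 0.6286 -0.0894  0.03  ] [ 0.5835 -0.187   0.03  ] yaw -24.846220766688305 top px [[314.204  190.3276]
 [351.3389 206.2911]] offs [ 0.734  -0.1901]
0.04 [ 0.6185 -0.099   0.04  ] [ 0.5741 -0.1949  0.04  ] yaw -24.846220766688305 top px [[317.8305 193.6565]
 [354.7083 209.5167]] offs [2.2534 1.3423]
0.05 [ 0.6083 -0.1086  0.05  ] [ 0.5647 -0.2028  0.05  ] yaw -24.84622076668832 top px [[321.5307 197.0531]
 [358.1459 212.8076]] offs [3.8037 2.9057]
0.06 [ 0.5981 -0.1182  0.06  ] [ 0.5553 -0.2107  0.06  ] yaw -24.846220766688305 top px [[325.3068 200.5194]
 [361.6539 216.1659]] offs [5.3859 4.5011]
0.07 [ 0.588  -0.1278  0.07  ] [ 0.5459 -0.2186  0.07  ] yaw -24.84622076668832 top px [[329.1613 204.0575]
 [365.2345 219.5936]] offs [7.0008 6.1295]
deep origin [ 0.5811 -0.2826  0.0736] tongue [ 0.5401 -0.2639  0.0421] lid near [ 0.5267 -0.2578  0.0806]
   lid corner -0.045 0.027 [343.7594 272.1945] [371.5452 222.49  ]
   lid corner 0.043 0.027 [378.4015 241.0176] [385.2708 194.3446]
   lid corner -0.045 -0.027 [356.8414 289.7497] [391.4006 230.9009]
   lid corner 0.043 -0.027 [393.4265 256.9054] [406.0355 203.065 ]
shal origin [ 0.6315 -0.1768  0.0739] tongue [ 0.5905 -0.1581  0.0423] lid near [ 0.5834 -0.1548  0.071 ]
   lid corner -0.045 0.027 [323.5294 242.4316] [330.0481 201.4399]
   lid corner 0.043 0.027 [354.34   214.5906] [341.763  172.8001]
   lid corner -0.045 -0.027 [334.1329 256.5335] [349.5307 209.6855]
   lid corner 0.043 -0.027 [366.4711 227.3703] [362.1208 181.3424]
```

```bash
python3 - <<'E'
from h import *
s,t=cams()
np.set_printoptions(precision=4,suppress=True)
print("tcp px",s.proj([.26,.568,.223]),t.proj([.26,.568,.223]), "base",t.proj([0,0,0]),s.proj([0,0,0]))
x=np.array([np.cos(np.radians(-24.5)),np.sin(np.radians(-24.5))]);y=np.array([-x[1],x[0]]);o=np.array([.6063,-.2297])
for p in((324.4,165.6),(431.1,212.7)):
    for z in(.245,.26):
        X=t.plane(p,z)[:2]-o;print(z,X@x,X@y)
# scene: shelf front edge lower pts in s image
for p in((341,158),(436,209)):
    X=s.plane(p,.25)[:2]-o;print('scene',p,X@x,X@y)
# plate, bystanders ground positions: objective(lens tube) etc.
for n,p,c,z in(("lens tube",(292,240),t,.03),("oil bottle",(264.5,167),t,.066),("objective",(303,154),t,.058),("tape",(361,277),t,.019),("joystick",(203,250),t,.03)):
    print(n,c.plane(p,z))
E
```

```text
tcp px [[ 14.3672 142.2895]] [[  5.1917 361.8043]] base [[285.6896 433.6168]] [[  0.664  419.7391]]
0.245 0.0008204369591584514 0.12345733852662033
0.26 -0.001503249693889302 0.12244551920454799
0.245 -0.003787555907787186 -0.12509982463739036
0.26 -0.006032482631050122 -0.12186329868558927
scene (341, 158) -0.0031898369107253547 0.10256004383581988
scene (436, 209) 0.04875717391657087 -0.1380850563723116
lens tube [ 0.4986 -0.0279  0.03  ]
oil bottle [0.6889 0.0371 0.066 ]
objective [ 0.722 -0.063  0.058]
tape [ 0.3968 -0.2072  0.019 ]
joystick [0.4784 0.2067 0.03  ]
```

```bash
python3 - <<'E'
from h import *
s,t=cams()
np.set_printoptions(precision=3,suppress=True)
for z in (0.1,.25,.4): print(z,"eyepiece",t.plane((15,285),z),s.plane((88,48),z),"body corner",t.plane((135,265),z),"head",t.plane((68,240),z))
print(s.plane((130,208),0),s.plane((185,212),0),s.plane((45,165),0))
E
```

```text
0.1 eyepiece [0.407 0.646 0.1  ] [1.155 2.358 0.1  ] body corner [0.448 0.353 0.1  ] head [0.513 0.52  0.1  ]
0.25 eyepiece [0.422 0.535 0.25 ] [0.827 1.478 0.25 ] body corner [0.457 0.284 0.25 ] head [0.513 0.427 0.25 ]
0.4 eyepiece [0.437 0.423 0.4  ] [0.5   0.598 0.4  ] body corner [0.466 0.216 0.4  ] head [0.512 0.334 0.4  ]
[0.44  0.455 0.   ] [0.528 0.318 0.   ] [0.389 0.95  0.   ]
```

```bash
cat >> h.py <<'E'
def go(x,y,z,yaw=None):
    """print tool-frame shift (mm), turn to bring TCP there with -tool x heading at yaw deg"""
    from bench import r
    s=r.read_state();p=np.array(s["ee_pos"]);M=R.from_quat(s["eef_rot"]).as_matrix()
    d=M.T@(np.array([x,y,z])-p)*1e3
    cur=np.degrees(np.arctan2(-M[1,0],-M[0,0]))
    tn=0 if yaw is None else ((cur-yaw+90)%180)-90
    print("from",np.round(p,4),"yaw",round(cur,2),"tilt",round(np.degrees(np.arccos(-M[2,2])),2),"shift",np.round(d,1).tolist(),"turn",round(tn,2),"rows>=",int(np.ceil(np.linalg.norm(d)/41.7)),"t",round(s["time"],2))
    return d
if __name__=="__main__":
    import sys;go(*map(float,sys.argv[1:]))
E
python3 h.py .30 .30 .30; python3 h.py .40 .05 .30;python3 h.py .42 -.15 .30
```

```text
from [0.2604 0.5682 0.2226] yaw -24.63 tilt 0.01 shift [-147.7, -227.3, -77.4] turn 0 rows>= 7 t 0.78
from [0.2604 0.5682 0.2226] yaw -24.63 tilt 0.01 shift [-342.8, -412.9, -77.5] turn 0 rows>= 14 t 0.78
from [0.2604 0.5682 0.2226] yaw -24.63 tilt 0.01 shift [-444.3, -586.3, -77.5] turn 0 rows>= 18 t 0.78
```

```bash
python3 -m crank '[[1,[-148,-227,-78],0],[1,[-148,-227,-78],0],[1,[-148,-227,-78],0],[1,[-148,-227,-78],0],[1,[-148,-227,-78],0],[1,[-148,-227,-78],0],[1,[-148,-227,-78],0],[1,[-343,-413,-78],0],[1,[-343,-413,-78],0],[1,[-343,-413,-78],0],[1,[-343,-413,-78],0],[1,[-343,-413,-78],0]]'; python3 h.py .40 .05 .30;python3 h.py .44 -.17 .30
```

```text
time: 1.78
ee_pos: [0.3778, 0.1045, 0.3008]
eef_rot: [0.213, 0.977, 0.001, 0.0]
ft_force: [0.4, 0.9, 0.7]
width: 0.0871
from [0.3778 0.1045 0.3008] yaw -24.62 tilt 0.08 shift [-42.9, -40.3, 0.8] turn 0 rows>= 2 t 1.78
from [0.3778 0.1045 0.3008] yaw -24.62 tilt 0.08 shift [-171.0, -223.6, 0.6] turn 0 rows>= 7 t 1.78
```

```bash
python3 -m crank '[[1,[-171,-224,0],0],[1,[-171,-224,0],0],[1,[-171,-224,0],0],[1,[-171,-224,0],0],[1,[-171,-224,0],0],[1,[-171,-224,0],0],[1,[-171,-224,0],0],[1,[-171,-224,60],0],[1,[-171,-224,60],0],[1,[-171,-224,60],0]]';  python3 - <<'E'
from h import *
s,t=cams()
for n,c in(("s",s),("t",t)): cv2.imwrite(f"pics/{n}1.png",c.im[:,:,::-1])
E
```

```text
time: 2.62
ee_pos: [0.4376, -0.1683, 0.2373]
eef_rot: [0.214, 0.977, -0.0, -0.003]
ft_force: [-0.3, 0.2, -0.2]
width: 0.0866
```

View pics/s1.png

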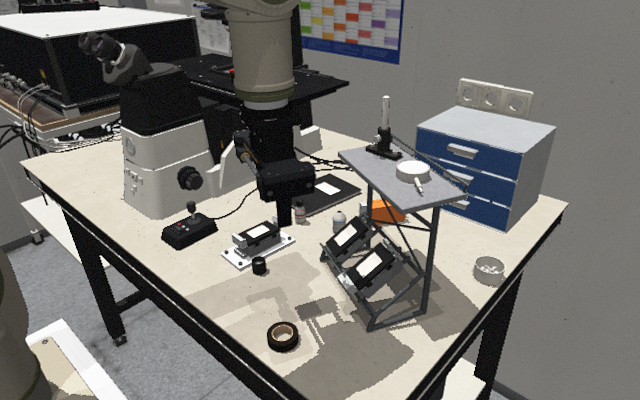

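View pics/t1.png

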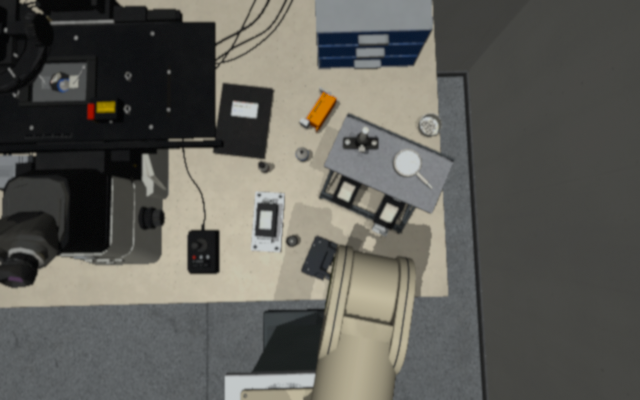

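```bash
python3 - <<'E'
from h import *
s,t=cams()
np.set_printoptions(precision=3,suppress=True)
T=np.array([.4376,-.1683,.2373])
for h in (0,.07,.15,.2,.25,.3,.35): print(h,s.proj(T+[0,0,h]),t.proj(T+[0,0,h]))
x=np.array([np.cos(np.radians(-24.6)),np.sin(np.radians(-24.6))]);y=np.array([-x[1],x[0]])
for z in(.45,.5,.55,.6,.65,.7):
  print(z,[ (round((t.plane(p,z)[:2]-T[:2])@x,3),round((t.plane(p,z)[:2]-T[:2])@y,3)) for p in ((345,249),(375,251),(410,258),(414,300))])
im=s.im[60:240,200:340,::-1];cv2.imwrite("pics/s1c.png",cv2.convertScaleAbs(cv2.resize(im,None,fx=3.3,fy=3.3,interpolation=cv2.INTER_CUBIC),alpha=1.7,beta=25))
E
```

```text
0 [[275.063 210.809]] [[350.956 268.446]]
0.07 [[271.729 172.778]] [[353.202 271.361]]
0.15 [[267.472 124.228]] [[356.297 275.377]]
0.2 [[264.531  90.684]] [[358.603 278.369]]
0.25 [[261.341  54.301]] [[361.275 281.837]]
0.3 [[257.869  14.705]] [[364.41  285.904]]
0.35 [[254.077 -28.55 ]] [[368.138 290.742]]
0.45 [(np.float64(0.035), np.float64(0.04)), (np.float64(0.051), np.float64(-0.006)), (np.float64(0.063), np.float64(-0.062)), (np.float64(0.004), np.float64(-0.093))]
0.5 [(np.float64(0.036), np.float64(0.043)), (np.float64(0.051), np.float64(0.0)), (np.float64(0.062), np.float64(-0.052)), (np.float64(0.007), np.float64(-0.08))]
0.55 [(np.float64(0.037), np.float64(0.045)), (np.float64(0.05), np.float64(0.006)), (np.float64(0.06), np.float64(-0.041)), (np.float64(0.01), np.float64(-0.068))]
0.6 [(np.float64(0.037), np.float64(0.048)), (np.float64(0.05), np.float64(0.013)), (np.float64(0.059), np.float64(-0.031)), (np.float64(0.013), np.float64(-0.055))]
0.65 [(np.float64(0.038), np.float64(0.051)), (np.float64(0.049), np.float64(0.019)), (np.float64(0.057), np.float64(-0.02)), (np.float64(0.016), np.float64(-0.042))]
0.7 [(np.float64(0.038), np.float64(0.054)), (np.float64(0.049), np.float64(0.025)), (np.float64(0.056), np.float64(-0.01)), (np.float64(0.019), np.float64(-0.029))]
```

View pics/s1c.png

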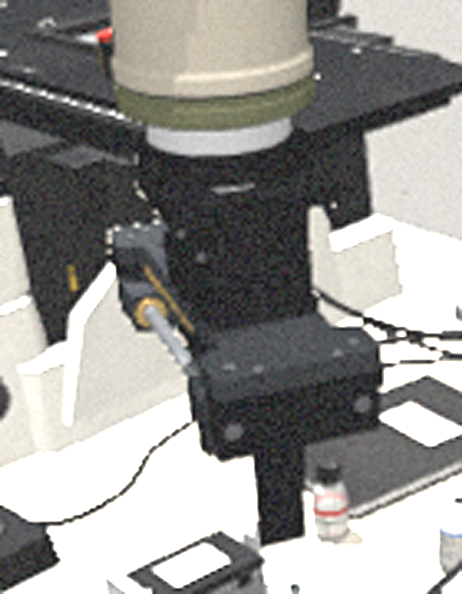

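```bash
python3 - <<'E'
from h import *
from bench import r
s=C(r.camera("scene"))
np.set_printoptions(precision=3,suppress=True)
T=np.array([.4376,-.1683,.2373]);d=np.array([-.64,-.77,0]);e=np.array([.77,-.64,0])
for rad in(.04,.045,.05,.055):
  print(rad,[(h,s.proj(T+[0,0,h]+rad*d)[0],s.proj(np.array([T+[0,0,h]-rad*e,T+[0,0,h]+rad*e]))[:,0]) for h in(.14,.16,.17,.18,.19,.2)])
E
```

```text
0.04 [(0.14, array([268.991, 140.704]), array([240.938, 294.788])), (0.16, array([267.813, 127.251]), array([239.371, 294.083])), (0.17, array([267.209, 120.356]), array([238.569, 293.721])), (0.18, array([266.595, 113.344]), array([237.754, 293.355])), (0.19, array([265.97 , 106.213]), array([236.926, 292.982])), (0.2, array([265.335,  98.959]), array([236.084, 292.603]))]
0.045 [(0.14, array([269.118, 142.043]), array([237.527, 298.109])), (0.16, array([267.934, 128.517]), array([235.905, 297.456])), (0.17, array([267.326, 121.583]), array([235.074, 297.121])), (0.18, array([266.709, 114.531]), array([234.231, 296.782])), (0.19, array([266.081, 107.359]), array([233.373, 296.437])), (0.2, array([265.442, 100.062]), array([232.502, 296.086]))]
0.05 [(0.14, array([269.247, 143.4  ]), array([234.11 , 301.424])), (0.16, array([268.056, 129.801]), array([232.433, 300.824])), (0.17, array([267.446, 122.828]), array([231.574, 300.516])), (0.18, array([266.825, 115.736]), array([230.701, 300.204])), (0.19, array([266.193, 108.521]), array([229.815, 299.886])), (0.2, array([265.55 , 101.181]), array([228.913, 299.564]))]
0.055 [(0.14, array([269.378, 144.777]), array([230.688, 304.735])), (0.16, array([268.181, 131.103]), array([228.955, 304.186])), (0.17, array([267.567, 124.091]), array([228.068, 303.905])), (0.18, array([266.942, 116.958]), array([227.166, 303.62 ])), (0.19, array([266.307, 109.701]), array([226.25, 303.33])), (0.2, array([265.661, 102.316]), array([225.319, 303.035]))]
```

```bash
python3 h.py .4902 -.2411 .14 -24.6; python3 h.py .5347 -.2615 .062 -24.6
```

```text
from [ 0.4404 -0.1681  0.2421] yaw -24.58 tilt 0.14 shift [-75.4, -45.8, 102.2] turn 0.02 rows>= 4 t 2.87
from [ 0.4404 -0.1681  0.2421] yaw -24.58 tilt 0.14 shift [-124.2, -45.9, 180.3] turn 0.02 rows>= 6 t 2.87
```

```bash
python3 -m crank '[[0.61,[-75,-46,102],0],[0.61,[-75,-46,102],0],[0.61,[-75,-46,102],0],[0.61,[-75,-46,102],0],[0.61,[-75,-46,102],0],[0.61,[-75,-46,102],0]]';  python3 - <<'E'
from h import *
s,t=cams()
g=lambda im:cv2.convertScaleAbs(cv2.resize(im[:,:,::-1],None,fx=4.5,fy=4.5,interpolation=cv2.INTER_CUBIC),alpha=1.5,beta=20)
cv2.imwrite("pics/s2.png",g(s.im[190:320,285:455])); cv2.imwrite("pics/t2.png",g(t.im[150:270,310:470]))
np.set_printoptions(precision=1,suppress=True)
go(.5347,-.2615,.062,-24.6)
E
```

```text
time: 3.37
ee_pos: [0.4889, -0.2415, 0.1392]
eef_rot: [0.213, 0.977, -0.0, -0.0]
ft_force: [-0.2, -0.1, -0.1]
width: 0.0707
from [ 0.5 -0.2  0.1] yaw -24.58 tilt 0.17 shift [-49.6, -0.2, 78.5] turn 0.02 rows>= 3 t 3.47
```

View pics/s2.png

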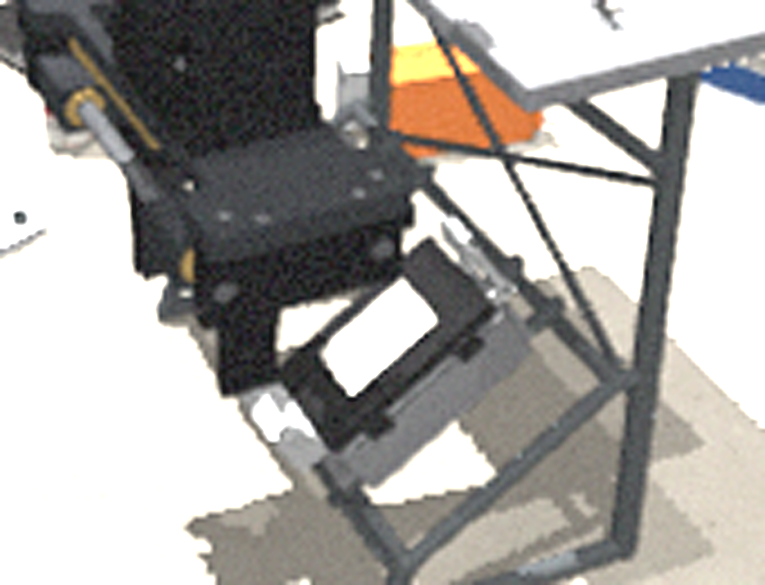

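View pics/t2.png

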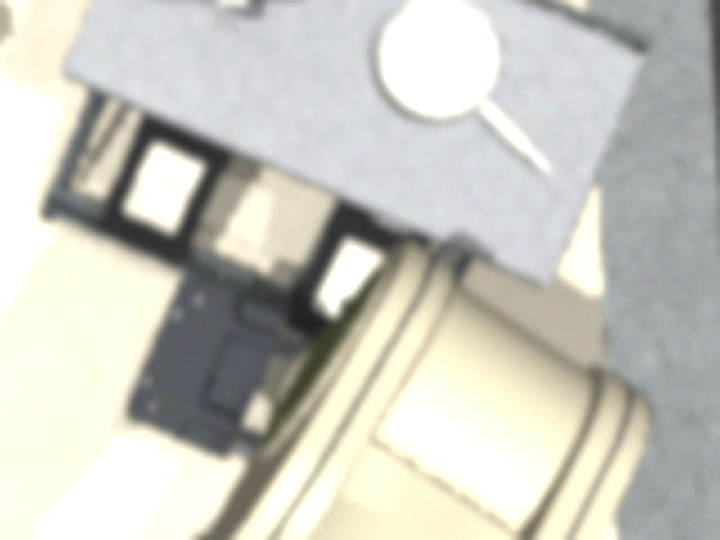

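```bash
python3 - <<'E'
from h import *
from bench import r
s=C(r.camera("scene"));st=r.read_state();p=np.array(st["ee_pos"]);M=R.from_quat(st["eef_rot"]).as_matrix()
for y in(-35,-50):
  for x in(-9.5,9.5): print(x,y,((s.proj(p+M@np.array([x,y,0])/1e3)[0]-[285,190])*4.5).round(1))
im=s.im[225:300,315:365,::-1];cv2.imwrite("pics/s2c.png",cv2.convertScaleAbs(cv2.resize(im,None,fx=8,fy=8,interpolation=cv2.INTER_CUBIC),alpha=2.5,beta=40))
E
```

```text
-9.5 -35 [260.9 363. ]
9.5 -35 [214.7 376.7]
-9.5 -50 [278.5 386.7]
9.5 -50 [231.6 400.8]
```

View pics/s2c.png

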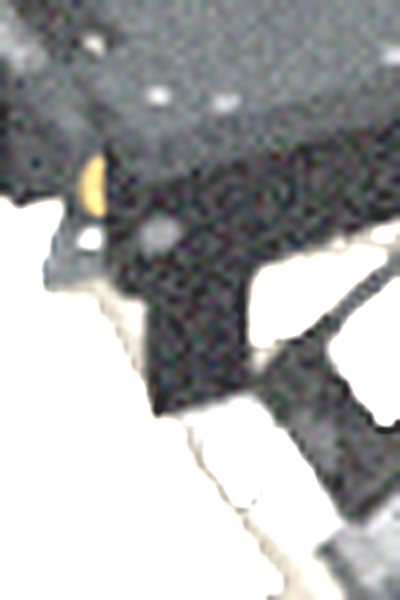

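```bash
python3 -m crank '[[0.61,[-16,0,26],0],[0.61,[-33,0,52],0],[0.61,[-41,0,65],0],[0.61,[-41,0,65],0]]';  python3 - <<'E'
from h import *
s,t=cams()
g=lambda im:cv2.convertScaleAbs(cv2.resize(im[:,:,::-1],None,fx=6,fy=6,interpolation=cv2.INTER_CUBIC),alpha=1.8,beta=30)
cv2.imwrite("pics/s3.png",g(s.im[215:310,315:425]))
go(.5347,-.2615,.062,-24.6)
E
```

```text
time: 3.85
ee_pos: [0.5266, -0.257, 0.0725]
eef_rot: [0.212, 0.977, 0.001, -0.0]
ft_force: [0.4, 0.4, -0.4]
width: 0.07
from [ 0.5262 -0.258   0.075 ] yaw -24.59 tilt 0.08 shift [-9.2, 0.4, 13.0] turn 0.01 rows>= 1 t 3.95
```

View pics/s3.png

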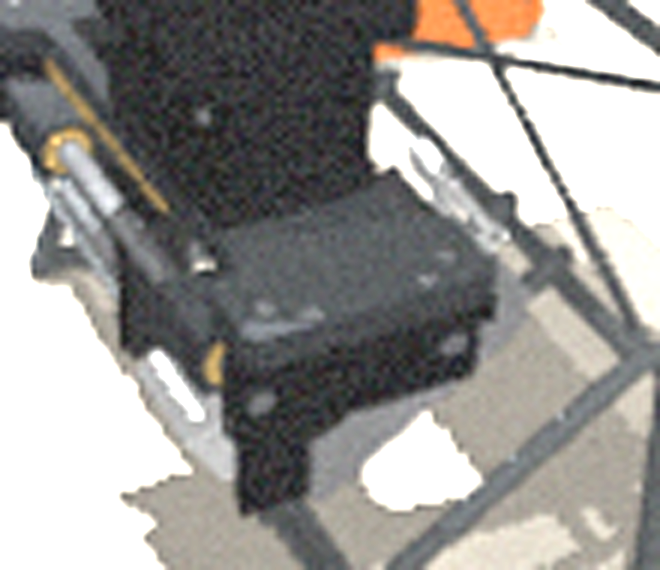

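```bash
python3 -m crank '[[0.61,[-9,0,13],0],[0.61,[-9,0,13],0],[0.61,[-9,0,13],0]]'; python3 h.py .5347 -.2615 .062 -24.6
```

```text
time: 4.2
ee_pos: [0.5343, -0.2619, 0.062]
eef_rot: [0.213, 0.977, 0.0, 0.001]
ft_force: [0.1, 1.3, 0.2]
width: 0.0699
from [ 0.5343 -0.2619  0.062 ] yaw -24.61 tilt 0.08 shift [-0.3, 0.5, 0.0] turn -0.01 rows>= 1 t 4.2
```

```bash
python3 -m crank '[[-1,[0,0,0],0],[-1,[0,0,0],0],[-1,[0,0,0],0],[-1,[0,0,0],0],[-1,[0,0,0],0],[-1,[0,0,0],0]]' 60; python3 h.py .5347 -.2615 .062 -24.6
```

```text
time: 4.7
ee_pos: [0.5341, -0.2618, 0.061]
eef_rot: [0.213, 0.977, 0.0, -0.0]
ft_force: [-3.2, 3.3, 6.8]
width: 0.0528
from [ 0.5341 -0.2618  0.061 ] yaw -24.61 tilt 0.05 shift [-0.4, 0.5, -1.0] turn -0.01 rows>= 1 t 4.7
```

```bash
python3 -m crank '[[-1,[2,0,-5],0],[-1,[4,0,-10],0],[-1,[8,0,-16],0],[-1,[12,0,-24],0],[-1,[16,0,-30],0],[-1,[16,0,-30],0]]' 60; python3 - <<'E'
from h import *
s,t=cams()
g=lambda im:cv2.convertScaleAbs(cv2.resize(im[:,:,::-1],None,fx=6,fy=6,interpolation=cv2.INTER_CUBIC),alpha=1.8,beta=30)
cv2.imwrite("pics/s4.png",g(s.im[205:305,305:435]))
E
```

```text
time: 5.2
ee_pos: [0.5194, -0.2556, 0.0921]
eef_rot: [0.213, 0.977, 0.0, 0.001]
ft_force: [-0.0, 0.2, -3.5]
width: 0.0526
```

View pics/s4.png

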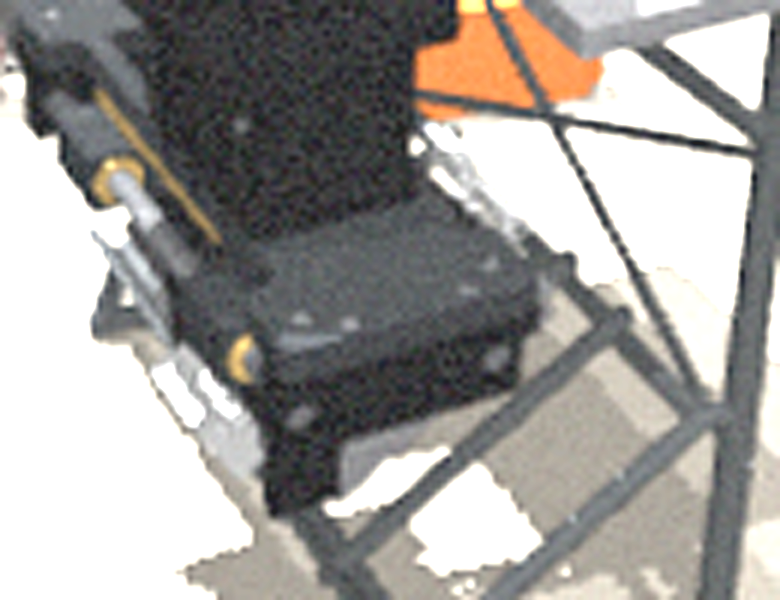

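```bash
python3 -m crank '[[-1,[20,0,-20],0],[-1,[40,0,-40],0],[-1,[60,0,-60],0],[-1,[80,0,-70],0],[-1,[80,0,-70],0],[-1,[80,0,-70],0]]' 60; python3 - <<'E'
from h import *
s,t=cams()
g=lambda im:cv2.convertScaleAbs(cv2.resize(im[:,:,::-1],None,fx=5,fy=5,interpolation=cv2.INTER_CUBIC),alpha=1.8,beta=30)
cv2.imwrite("pics/s5.png",g(s.im[170:290,260:410]))
cv2.imwrite("pics/t5.png",g(t.im[190:290,300:430]))
E
```

```text
time: 5.8
ee_pos: [0.4471, -0.2214, 0.161]
eef_rot: [0.213, 0.977, 0.001, 0.001]
ft_force: [0.7, -0.3, -3.0]
width: 0.0529
```

View pics/s5.png

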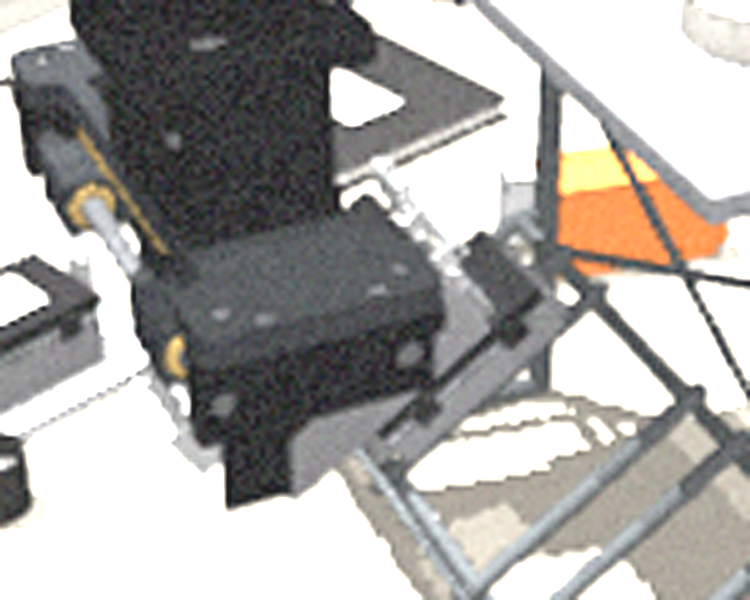

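```bash
cat >> h.py <<'E'
def sideplane(c,px,off=-.027):
    """ray hit on plane tool-y = off; returns (forward mm (-tool x), up mm) rel. TCP"""
    from bench import r
    s=r.read_state();p=np.array(s["ee_pos"]);M=R.from_quat(s["eef_rot"]).as_matrix()
    out=[]
    for q in px:
        o,d=c.ray(q);k=(off-(o-p)@M[:,1])/(d@M[:,1]);X=M.T@(o+k*d-p)*1e3;out.append([-X[0],-X[2]])
    return np.array(out)
E
python3 - <<'E'
from h import *
from bench import r
s=C(r.camera("scene"))
np.set_printoptions(precision=1,suppress=True)
f=lambda a:np.array(a)/5+[260,170]
P=sideplane(s,[f(p) for p in((425,400),(512,328),(385,435),(565,283))])
print(P); 
for a,b in((0,1),(2,3)): d=P[b]-P[a];print(np.degrees(np.arctan2(d[1],d[0])),np.linalg.norm(d))
im=s.im[205:275,315:385,::-1];cv2.imwrite("pics/s5c.png",cv2.convertScaleAbs(cv2.resize(im,None,fx=8,fy=8,interpolation=cv2.INTER_CUBIC),alpha=2,beta=30))
E
```

```text
[[ 62.8  16.5]
 [ 94.7  36.3]
 [ 48.1   6.6]
 [114.1  48.8]]
31.753873959630138 37.53541372292463
32.533628890454686 78.311717416956
```

View pics/s5c.png

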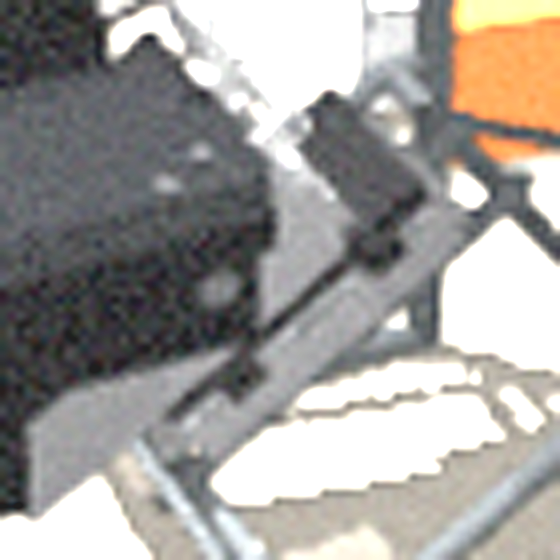

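```bash
python3 - <<'E'
from h import *
from bench import r
s=C(r.camera("scene"))
np.set_printoptions(precision=1,suppress=True)
f=lambda a:np.array(a)/8+[315,205]
P=sideplane(s,[f(p) for p in((100,470),(175,408),(260,335),(345,262),(335,205))])
print(P); d=P[3]-P[0];print(np.degrees(np.arctan2(d[1],d[0])),np.linalg.norm(d))
# predicted at 35deg: u,v -> forward, up rel TCP ; TCP at (u,v)=(-49.2,18.6)
for u,v in((-55,0),(-45,0),(43,0),(48,0),(48,5),(43,40)):
    a=np.radians(35);du,dv=u+49.2,v-18.6;print((u,v),du*np.cos(a)-dv*np.sin(a),du*np.sin(a)+dv*np.cos(a))
E
```

```text
[[30.7 -1.5]
 [47.8  9.1]
 [67.2 21.8]
 [86.7 34.5]
 [84.  49.4]]
32.75597716709729 66.6116868863453
(-55, 0) 5.917439859253308 -18.562971354611314
(-45, 0) 14.108960302143226 -12.827206991100855
(43, 0) 86.19434019957451 37.6475194077912
(48, 0) 90.29010042101946 40.51540158954643
(48, 5) 87.42221823926423 44.61116181099138
(43, 40) 63.25128274553266 70.41360117935088
```

```bash
python3 - <<'E'
import cv2
a=cv2.imread("pics/scene0.png");b=cv2.imread("pics/top0.png")
cv2.imwrite("pics/s_dock1.png",cv2.resize(a[212:262,226:286],None,fx=12,fy=12,interpolation=cv2.INTER_CUBIC))
cv2.imwrite("pics/t_dock1.png",cv2.convertScaleAbs(cv2.resize(b[190:255,245:290],None,fx=9,fy=9,interpolation=cv2.INTER_CUBIC),alpha=1.3,beta=-30))
E
```

```text
(no output)
```

View pics/s_dock1.png

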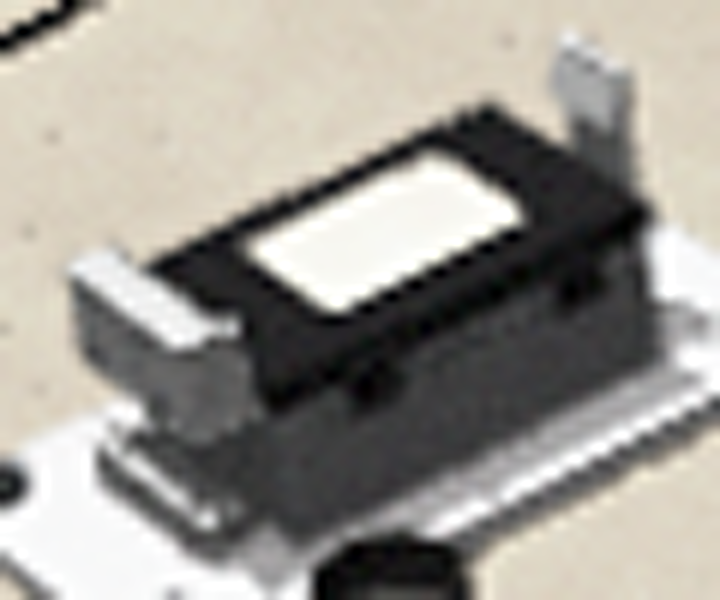

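View pics/t_dock1.png

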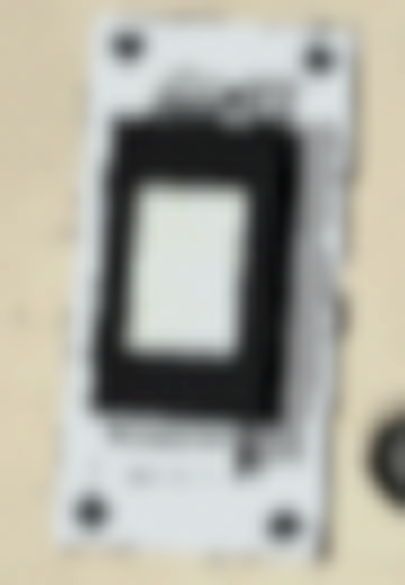

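```bash
python3 - <<'E'
from h import *
from bench import r
s=C(r.camera("scene"));t=C(r.camera("top"))
np.set_printoptions(precision=1,suppress=True)
a=np.radians(-5.05);x=np.array([np.cos(a),np.sin(a)]);y=np.array([-x[1],x[0]])
D=np.array([.5534,.0394])
rel=lambda X:np.array([(X[:2]-D)@x,(X[:2]-D)@y])*1e3
fs=lambda p:np.array(p)/12+[226,212]-.46
for n,p,z in(("hoodOL",(70,268),.0595),("hoodIL",(105,245),.0595),("hoodOR",(180,345),.0595),("hoodIR",(240,318),.0595),("bladeL",(562,38),.066),("bladeR",(632,72),.066),("lidNR",(265,400),.042),("lidFR",(645,210),.046),("lidFL",(490,103),.048),("lidNL",(150,265),.048),
 ("labNL",(245,240),.048),("labNR",(335,312),.048),("labFR",(525,215),.048),("labFL",(430,150),.048)):
    print(n,rel(s.plane(fs(p),z)))
ft=lambda p:np.array(p)/9+[245,190]-.44
for n,p,z in(("lidFL",(115,122),.048),("lidFR",(300,128),.048),("lidNL",(92,410),.048),("lidNR",(280,418),.048),("labFL",(133,183),.048),("labFR",(247,187),.048),("labNL",(122,352),.048),("labNR",(240,356),.048),("s1",(127,45),.008),("s2",(319,58),.008),("s3",(91,511),.008),("s4",(284,525),.008)): print('top',n,rel(t.plane(ft(p),z)))
E
```

```text
hoodOL [-59.2  15.8]
hoodIL [-50.2  17.7]
hoodOR [-58.4 -19.9]
hoodIR [-45.6 -20.4]
bladeL [50.6  7.6]
bladeR [ 52.7 -12.2]
lidNR [-44.4 -23.6]
lidFR [ 42.1 -27.8]
lidFL [41.9 22.3]
lidNL [-39.4  21.4]
labNL [-21.4  15.7]
labNR [-23.  -16.6]
labFR [ 22.6 -15.3]
labFL [23.  16.6]
top lidFL [41.6 23.9]
top lidFR [ 43.2 -29.9]
top lidNL [-41.9  24.1]
top lidNR [-40.8 -30.2]
top labFL [24.2 17.3]
top labFR [ 25.1 -15.8]
top labNL [-24.7  16.7]
top labNR [-23.7 -17.4]
top s1 [67.7 28.9]
top s2 [ 67.4 -29.3]
top s3 [-72.2  28.8]
top s4 [-72.8 -29. ]
```

```bash
python3 - <<'E'
import cv2,numpy as np
a=cv2.imread("pics/scene0.png");b=cv2.imread("pics/top0.png")
g=lambda im:(255*np.clip(im.astype(float)/110,0,1)**.6).astype(np.uint8)
A=cv2.resize(g(a[212:257,226:286]),None,fx=10,fy=10,interpolation=cv2.INTER_CUBIC)
B=cv2.resize(g(b[195:245,250:285]),None,fx=9,fy=9,interpolation=cv2.INTER_CUBIC)
cv2.imwrite("pics/s_dock2.png",A);cv2.imwrite("pics/t_dock2.png",B)
E
```

```text
(no output)
```

View pics/s_dock2.png

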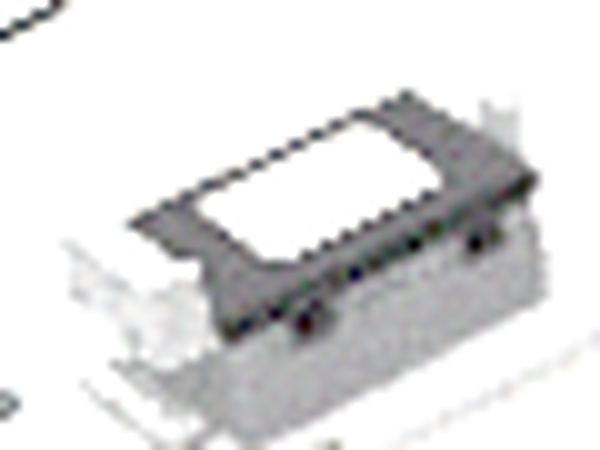

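View pics/t_dock2.png

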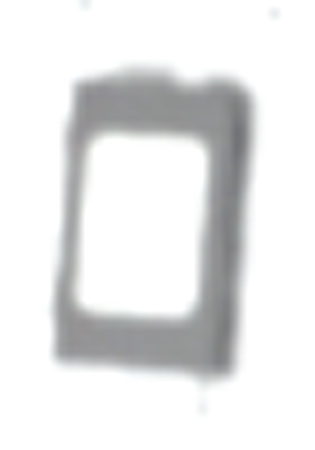

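```bash
python3 - <<'E'
from h import *
from bench import r
s=C(r.camera("scene"))
np.set_printoptions(precision=1,suppress=True)
a=np.radians(-5.05);x=np.array([np.cos(a),np.sin(a)]);y=np.array([-x[1],x[0]])
D=np.array([.5534,.0394])
rel=lambda X:np.array([(X[:2]-D)@x,(X[:2]-D)@y])*1e3
im=cv2.imread("pics/scene0.png");g=cv2.cvtColor(im,cv2.COLOR_BGR2GRAY).astype(np.float32)
# intensity profiles along dock y at several dock x, on lid plane z=.048
for xx in(-32,-28,28,33,36):
    ys=np.arange(-40,36,1.0)
    P=np.array([np.append(D+(xx*x+v*y)/1e3,.048) for v in ys]);q=s.proj(P).astype(np.float32)
    v=cv2.remap(g,q[:,0].reshape(-1,1),q[:,1].reshape(-1,1),cv2.INTER_CUBIC).ravel()
    print(xx,"\n  ",list(zip(ys.astype(int).tolist(),v.astype(int).tolist()))[::1])
E
```

```text
-32 
   [(-40, 0), (-39, 0), (-38, 5), (-37, 15), (-36, 22), (-35, 24), (-34, 20), (-33, 16), (-32, 13), (-31, 13), (-30, 17), (-29, 23), (-28, 28), (-27, 34), (-26, 38), (-25, 39), (-24, 39), (-23, 39), (-22, 37), (-21, 37), (-20, 38), (-19, 40), (-18, 40), (-17, 39), (-16, 37), (-15, 35), (-14, 36), (-13, 39), (-12, 42), (-11, 44), (-10, 44), (-9, 42), (-8, 38), (-7, 36), (-6, 37), (-5, 38), (-4, 39), (-3, 39), (-2, 39), (-1, 39), (0, 39), (1, 40), (2, 40), (3, 40), (4, 39), (5, 38), (6, 38), (7, 38), (8, 38), (9, 39), (10, 41), (11, 42), (12, 42), (13, 42), (14, 42), (15, 42), (16, 42), (17, 39), (18, 35), (19, 33), (20, 40), (21, 64), (22, 96), (23, 139), (24, 175), (25, 206), (26, 217), (27, 217), (28, 215), (29, 214), (30, 215), (31, 214), (32, 213), (33, 212), (34, 212), (35, 212)]
-28 
   [(-40, 14), (-39, 11), (-38, 7), (-37, 6), (-36, 12), (-35, 22), (-34, 28), (-33, 27), (-32, 22), (-31, 18), (-30, 17), (-29, 20), (-28, 24), (-27, 29), (-26, 33), (-25, 36), (-24, 38), (-23, 39), (-22, 38), (-21, 37), (-20, 35), (-19, 32), (-18, 28), (-17, 26), (-16, 25), (-15, 25), (-14, 2
[... 2205 characters left out ...]
32, 10), (-31, 5), (-30, 5), (-29, 12), (-28, 23), (-27, 32), (-26, 38), (-25, 38), (-24, 38), (-23, 39), (-22, 41), (-21, 42), (-20, 42), (-19, 40), (-18, 37), (-17, 35), (-16, 36), (-15, 37), (-14, 39), (-13, 39), (-12, 39), (-11, 38), (-10, 38), (-9, 37), (-8, 36), (-7, 37), (-6, 39), (-5, 39), (-4, 37), (-3, 34), (-2, 31), (-1, 30), (0, 31), (1, 35), (2, 38), (3, 40), (4, 40), (5, 38), (6, 34), (7, 32), (8, 32), (9, 34), (10, 36), (11, 36), (12, 35), (13, 34), (14, 33), (15, 32), (16, 31), (17, 30), (18, 34), (19, 43), (20, 59), (21, 71), (22, 82), (23, 99), (24, 126), (25, 158), (26, 181), (27, 197), (28, 208), (29, 213), (30, 216), (31, 216), (32, 215), (33, 212), (34, 210), (35, 210)]
```

```bash
python3 - <<'E'
from h import *
from bench import r
np.set_printoptions(precision=1,suppress=True)
cs={n:C(r.camera(n)) for n in("scene","top")}
a=np.radians(-5.05);x=np.array([np.cos(a),np.sin(a)]);y=np.array([-x[1],x[0]])
D=np.array([.5534,.0394])
for n in cs:
  g=cv2.cvtColor(cv2.imread(f"pics/{n}0.png"),cv2.COLOR_BGR2GRAY).astype(np.float32)
  def prof(fn,vals,z):
    P=np.array([np.append(D+fn(v)/1e3,z) for v in vals]);q=cs[n].proj(P).astype(np.float32)
    return cv2.remap(g,q[:,0].reshape(-1,1),q[:,1].reshape(-1,1),cv2.INTER_CUBIC).ravel()
  vs=np.arange(-40,36,1.0)
  A=np.mean([prof(lambda v:xx*x+v*y,vs,.048) for xx in(28,30,32,34,36)],0);print(n,"lid strip far",dict(zip(vs.astype(int).tolist(),A.astype(int).tolist())))
  A=np.mean([prof(lambda v:xx*x+v*y,vs,.048) for xx in range(-15,16,3)],0);print(n,"label strip",dict(zip(vs.astype(int).tolist(),A.astype(int).tolist())))
  if n=="scene":
    vs=np.arange(-20,16,1.0)
    A=np.mean([prof(lambda v:50.5*x+v*y,vs,z) for z in(.060,.062,.064)],0);print(n,"blade",dict(zip(vs.astype(int).tolist(),A.astype(int).tolist())))
E
```

```text
scene lid strip far {-40: 133, -39: 116, -38: 95, -37: 74, -36: 54, -35: 36, -34: 20, -33: 10, -32: 6, -31: 7, -30: 11, -29: 17, -28: 24, -27: 29, -26: 32, -25: 35, -24: 37, -23: 39, -22: 40, -21: 40, -20: 39, -19: 38, -18: 38, -17: 39, -16: 40, -15: 40, -14: 40, -13: 39, -12: 37, -11: 36, -10: 34, -9: 34, -8: 35, -7: 36, -6: 36, -5: 33, -4: 30, -3: 30, -2: 32, -1: 34, 0: 34, 1: 34, 2: 35, 3: 35, 4: 36, 5: 35, 6: 33, 7: 30, 8: 30, 9: 33, 10: 36, 11: 37, 12: 35, 13: 33, 14: 32, 15: 31, 16: 29, 17: 27, 18: 28, 19: 34, 20: 46, 21: 63, 22: 86, 23: 113, 24: 144, 25: 174, 26: 195, 27: 209, 28: 215, 29: 216, 30: 216, 31: 215, 32: 214, 33: 213, 34: 212, 35: 212}
scene label strip {-40: 52, -39: 51, -38: 46, -37: 38, -36: 29, -35: 21, -34: 14, -33: 10, -32: 10, -31: 12, -30: 16, -29: 20, -28: 26, -27: 31, -26: 36, -25: 38, -24: 38, -23: 36, -22: 30, -21: 22, -20: 17, -19: 28, -18: 62, -17: 117, -16: 175, -15: 221, -14: 249, -13: 259, -12: 257, -11: 253, -10: 251, -9: 249, -8: 248, -7: 247, -6: 247, -5: 246, -4: 246, -3: 246, -2: 246, -1: 246, 0: 246, 1: 246, 2: 246, 3: 246, 4: 245, 5: 246, 6:
[... 1263 characters left out ...]

top label strip {-40: 155, -39: 152, -38: 149, -37: 146, -36: 143, -35: 139, -34: 132, -33: 122, -32: 109, -31: 93, -30: 76, -29: 61, -28: 48, -27: 39, -26: 36, -25: 36, -24: 37, -23: 40, -22: 42, -21: 45, -20: 50, -19: 60, -18: 75, -17: 95, -16: 117, -15: 139, -14: 158, -13: 173, -12: 184, -11: 190, -10: 193, -9: 195, -8: 195, -7: 195, -6: 195, -5: 195, -4: 195, -3: 195, -2: 195, -1: 195, 0: 195, 1: 195, 2: 195, 3: 195, 4: 195, 5: 195, 6: 195, 7: 195, 8: 195, 9: 194, 10: 193, 11: 190, 12: 183, 13: 172, 14: 157, 15: 138, 16: 116, 17: 94, 18: 74, 19: 60, 20: 53, 21: 54, 22: 63, 23: 79, 24: 100, 25: 123, 26: 144, 27: 162, 28: 176, 29: 184, 30: 187, 31: 187, 32: 186, 33: 183, 34: 182, 35: 181}
```

```bash
cat > d.py <<'E'
from h import *
import sys
a=np.radians(-5.05);X=np.array([np.cos(a),np.sin(a)]);Y=np.array([-X[1],X[0]])
D=np.array([.5534,.0394])
def dock(x,y,z):  # mm, dock frame, z above world table
    return (*(D+(x*X+y*Y)/1e3),z/1e3)
def where():
    from bench import r
    p=np.array(r.read_state()["ee_pos"]);q=(p[:2]-D)*1e3;return q@X,q@Y,p[2]*1e3
if __name__=="__main__":
    v=list(map(float,sys.argv[1:]));print("now dock xyz",np.round(where(),1));go(*dock(*v[:3]),-5.05)
E
python3 d.py -50.7 -0.7 140
```

```text
now dock xyz [ -83.2 -270.2  160.2]
from [ 0.4467 -0.2224  0.1602] yaw -24.65 tilt 0.07 shift [59.7, 264.8, 19.9] turn -19.6 rows>= 7 t 6.25
```

```bash
python3 -m crank '[[-1,[8,33,2],-4],[-1,[15,66,5],-8],[-1,[23,99,8],-12],[-1,[30,132,10],-16],[-1,[38,165,12],-19.6],[-1,[45,199,15],-19.6],[-1,[53,232,18],-19.6],[-1,[60,265,20],-19.6],[-1,[60,265,20],-19.6],[-1,[60,265,20],-19.6]]' 60; python3 d.py -46.7 -0.7 90; python3 - <<'E'
from h import *
s,t=cams()
g=lambda im:cv2.convertScaleAbs(cv2.resize(im[:,:,::-1],None,fx=6,fy=6,interpolation=cv2.INTER_CUBIC),alpha=1.5,beta=20)
cv2.imwrite("pics/s6.png",g(s.im[170:270,210:330]))
E
```

```text
time: 7.08
ee_pos: [0.5027, 0.0455, 0.14]
eef_rot: [0.042, 0.999, -0.001, -0.0]
ft_force: [0.2, -1.1, -3.3]
width: 0.0528
now dock xyz [-51.    1.6 140. ]
from [0.5027 0.0455 0.14  ] yaw -4.81 tilt 0.07 shift [-4.3, -2.3, 50.0] turn 0.24 rows>= 2 t 7.08
```

View pics/s6.png

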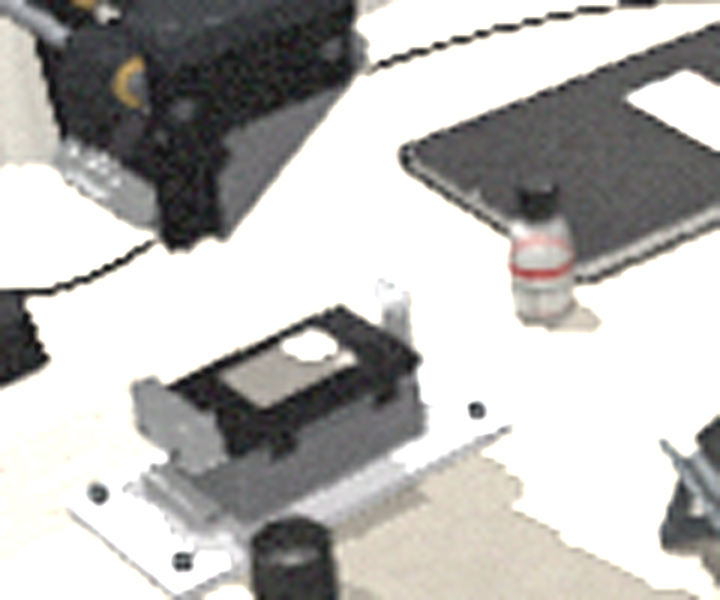

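```bash
python3 -m crank '[[-1,[-4,-2,25],0.2],[-1,[-4,-2,40],0.2],[-1,[-4,-2,50],0.2],[-1,[-4,-2,50],0.2],[-1,[-4,-2,50],0.2]]' 60; python3 d.py -46.7 -0.7 69; python3 - <<'E'
from h import *
s,t=cams()
g=lambda im:cv2.convertScaleAbs(cv2.resize(im[:,:,::-1],None,fx=9,fy=9,interpolation=cv2.INTER_CUBIC),alpha=1.3,beta=20)
cv2.imwrite("pics/s7.png",g(s.im[195:260,225:305]))
np.set_printoptions(precision=1,suppress=True)
E
```

```text
time: 7.6
ee_pos: [0.5064, 0.0405, 0.0907]
eef_rot: [0.046, 0.999, -0.0, -0.0]
ft_force: [0.6, 0.4, -2.7]
width: 0.053
now dock xyz [-46.9  -3.   90.7]
from [0.5064 0.0405 0.0907] yaw -5.31 tilt 0.03 shift [-0.2, 2.4, 21.7] turn -0.26 rows>= 1 t 7.6
```

View pics/s7.png

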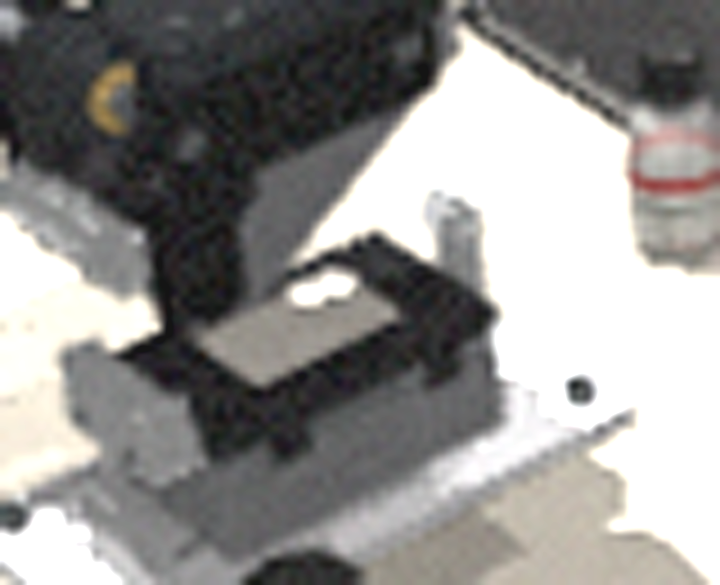

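```bash
python3 -m crank '[[-1,[0,0,0],0],[-1,[0,0,0],0],[-1,[0,0,0],0]]' 60; python3 d.py -46.7 -0.7 69;python3 -m crank '[[-1,[0,0,0],0]]' 60;python3 d.py -46.7 -0.7 69;python3 -m crank '[[-1,[0,0,0],0]]' 60;python3 d.py -46.7 -0.7 69
```

```text
time: 7.95
ee_pos: [0.5068, 0.0416, 0.091]
eef_rot: [0.045, 0.999, 0.0, 0.0]
ft_force: [-1.0, 0.9, -2.2]
width: 0.053
now dock xyz [-46.6  -1.9  91. ]
from [0.5068 0.0416 0.091 ] yaw -5.21 tilt 0.06 shift [0.1, 1.2, 22.0] turn -0.16 rows>= 1 t 7.95
time: 8.03
ee_pos: [0.5067, 0.0415, 0.0909]
eef_rot: [0.046, 0.999, 0.0, 0.0]
ft_force: [-1.1, 0.4, -2.1]
width: 0.0531
now dock xyz [-46.7  -2.   90.9]
from [0.5067 0.0415 0.0909] yaw -5.22 tilt 0.04 shift [-0.0, 1.3, 21.9] turn -0.17 rows>= 1 t 8.03
time: 8.12
ee_pos: [0.5066, 0.0415, 0.0907]
eef_rot: [0.046, 0.999, 0.0, 0.0]
ft_force: [-0.4, 0.7, -3.0]
width: 0.0527
now dock xyz [-46.8  -2.   90.7]
from [0.5066 0.0415 0.0907] yaw -5.22 tilt 0.02 shift [-0.1, 1.3, 21.7] turn -0.17 rows>= 1 t 8.12
```

```bash
python3 - <<'E'
from h import *
from bench import r
s=C(r.camera("scene"))
np.set_printoptions(precision=1,suppress=True)
im=s.im[195:260,225:305];cv2.imwrite("pics/s8.png",cv2.convertScaleAbs(cv2.resize(im[:,:,::-1],None,fx=9,fy=9,interpolation=cv2.INTER_CUBIC),alpha=1.3,beta=20))
g=cv2.cvtColor(s.im,cv2.COLOR_RGB2GRAY)
# boundary grey/bright along rows
pts=[]
for row in range(206,222):
    l=g[row].astype(int); 
    for c in range(258,285):
        if l[c]<130 and l[c+1]>=130: 
            pts.append((c+(130-l[c])/(l[c+1]-l[c]),row)); break
print(np.array(pts).tolist())
P=sideplane(s,pts);print(P)
k=np.polyfit(P[:,0],P[:,1],1);print("slope",np.degrees(np.arctan(k[0])),"up at fwd 40:",np.polyval(k,40),"expected",-18.6+(40-4.7)*np.tan(np.radians(33)))
E
```

```text
[[270.26506024096386, 206.0], [269.5232558139535, 207.0], [268.78125, 208.0], [267.93055555555554, 209.0], [267.2560975609756, 210.0], [266.3333333333333, 211.0], [265.5348837209302, 212.0], [264.82608695652175, 213.0], [263.9848484848485, 214.0], [263.29761904761904, 215.0], [262.4102564102564, 216.0], [261.5681818181818, 217.0], [261.08235294117645, 218.0], [260.1666666666667, 219.0], [259.2048192771084, 220.0], [258.5064935064935, 221.0]]
[[68.9 27. ]
 [66.6 25.3]
 [64.4 23.7]
 [61.9 22.1]
 [59.9 20.4]
 [57.2 18.9]
 [54.9 17.4]
 [52.7 15.7]
 [50.3 14.1]
 [48.2 12.4]
 [45.6 10.9]
 [43.2  9.4]
 [41.7  7.5]
 [39.   6. ]
 [36.3  4.6]
 [34.2  2.9]]
slope 34.684588223155096 up at fwd 40: 6.894842796223681 expected 4.324088039872123
```

View pics/s8.png

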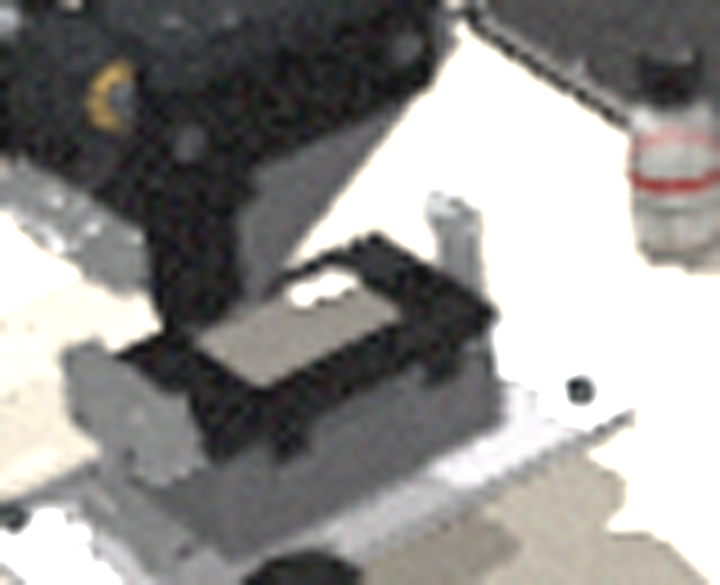

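```bash
python3 -m crank '[[-1,[0,1,10],-0.2],[-1,[0,1,18],-0.2],[-1,[0,1,20],-0.2],[-1,[0,1,20],-0.2],[-1,[0,1,20],-0.2]]' 60; python3 d.py -50.7 -1 68; python3 - <<'E'
from h import *
s,t=cams()
g=lambda im:cv2.convertScaleAbs(cv2.resize(im[:,:,::-1],None,fx=10,fy=10,interpolation=cv2.INTER_CUBIC),alpha=1.5,beta=30)
cv2.imwrite("pics/s9.png",g(s.im[205:260,225:300]))
E
```

```text
time: 8.58
ee_pos: [0.5064, 0.0422, 0.0702]
eef_rot: [0.044, 0.999, -0.0, -0.0]
ft_force: [-0.0, 0.8, -3.4]
width: 0.0528
now dock xyz [-47.1  -1.4  70.2]
from [0.5064 0.0422 0.0702] yaw -5.04 tilt 0.05 shift [3.6, 0.4, 2.2] turn 0.01 rows>= 1 t 8.58
```

View pics/s9.png

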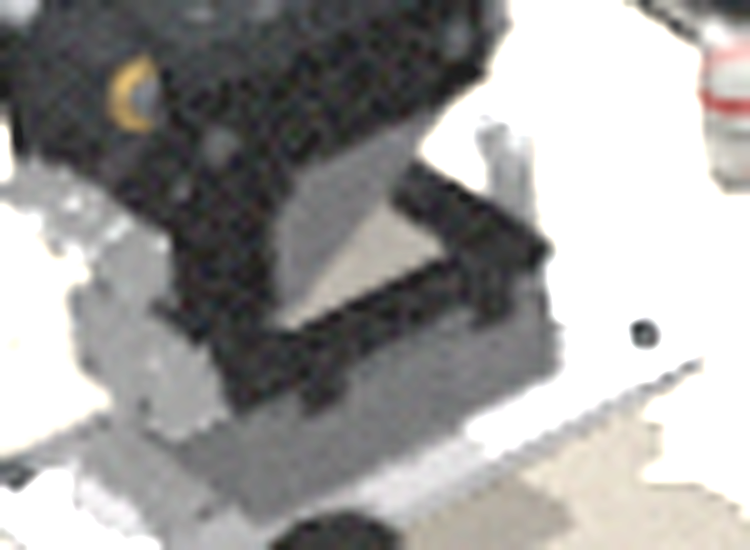

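```bash
python3 -m crank '[[-1,[0,0,1],0],[-1,[0,0,2],0],[-1,[0,0,2],0],[-1,[0,0,2],0]]' 60; python3 -m crank '[[-1,[0,0,1],0],[-1,[0,0,1],0],[-1,[0,0,1],0]]' 60; python3 -m crank '[[-1,[0,0,1],0],[-1,[0,0,1],0],[-1,[0,0,1],0]]' 60;python3 d.py -50.7 -1 68
```

```text
time: 9.02
ee_pos: [0.5066, 0.0425, 0.0685]
eef_rot: [0.044, 0.999, 0.0, 0.0]
ft_force: [-1.4, -0.1, -3.0]
width: 0.0532
time: 9.27
ee_pos: [0.5065, 0.0424, 0.0675]
eef_rot: [0.044, 0.999, 0.0, -0.0]
ft_force: [-0.6, -0.3, -3.5]
width: 0.0532
time: 9.52
ee_pos: [0.5066, 0.0424, 0.0665]
eef_rot: [0.044, 0.999, 0.0, -0.0]
ft_force: [-0.1, -0.5, -2.7]
width: 0.0528
now dock xyz [-46.9  -1.1  66.5]
from [0.5066 0.0424 0.0665] yaw -5.03 tilt 0.0 shift [3.8, 0.1, -1.5] turn 0.02 rows>= 1 t 9.52
```

```bash
for i in 1 2 3; do python3 -m crank '[[-1,[0,0,0.7],0],[-1,[0,0,0.7],0]]' 60|sed -n '2p;4p'; done
```

```text
ee_pos: [0.5067, 0.0425, 0.0658]
ft_force: [0.5, -0.2, -2.0]
ee_pos: [0.5068, 0.0424, 0.0655]
ft_force: [-1.0, 0.0, 3.9]
ee_pos: [0.5071, 0.0424, 0.0653]
ft_force: [-3.5, -1.0, 11.1]
```

```bash
python3 -m crank '[[-1,[0,0,-1.6],0],[-1,[2,0,-1.6],0],[-1,[4,0,-1.6],0],[-1,[5,0,-1.6],0],[-1,[5,0,-1.6],0],[-1,[5,0,-1.6],0]]' 60|sed -n '2p;4p'; for i in 1 2; do python3 -m crank '[[-1,[1,0,0],0],[-1,[1,0,0],0],[-1,[1,0,0],0]]' 60|sed -n '2p;4p'; done; python3 d.py -50 -1 65
```

```text
ee_pos: [0.5014, 0.0429, 0.0659]
ft_force: [0.1, 0.2, -2.9]
ee_pos: [0.5006, 0.043, 0.066]
ft_force: [0.7, 1.1, -2.7]
ee_pos: [0.4996, 0.043, 0.066]
ft_force: [-0.2, -0.6, -2.4]
now dock xyz [-53.9  -1.1  66. ]
from [0.4996 0.043  0.066 ] yaw -5.03 tilt 0.0 shift [-3.9, 0.1, 1.0] turn 0.02 rows>= 1 t 11.02
```

```bash
for v in 1; do python3 -m crank '[[-1,[0,1,0],0],[-1,[0,1,0],0],[-1,[0,1,0],0]]' 60|sed -n '2p;4p'; python3 -m crank '[[-1,[0,1,0],0],[-1,[0,1,0],0],[-1,[0,1,0],0]]' 60|sed -n '2p;4p'; python3 -m crank '[[-1,[0,1,0],0],[-1,[0,1,0],0],[-1,[0,1,0],0]]' 60|sed -n '2p;4p'; done
```

```text
ee_pos: [0.4997, 0.0441, 0.066]
ft_force: [-0.4, 0.2, -1.5]
ee_pos: [0.4998, 0.0451, 0.066]
ft_force: [-0.2, 0.6, -3.0]
ee_pos: [0.4999, 0.0461, 0.066]
ft_force: [0.0, -0.3, -2.3]
```

```bash
python3 -m crank '[[-1,[0,-2.5,0],0],[-1,[0,-2.5,0],0],[-1,[0,-2.5,0],0]]' 60|sed -n '2p;4p'; for i in 1 2 3; do python3 -m crank '[[-1,[1,0,0],0],[-1,[1,0,0],0],[-1,[1,0,0],0]]' 60|sed -n '2p;4p'; done; python3 d.py -50 -1 65
```

```text
ee_pos: [0.4996, 0.0433, 0.066]
ft_force: [-0.5, 0.6, -2.5]
ee_pos: [0.4986, 0.0437, 0.066]
ft_force: [-0.6, -0.6, -2.1]
ee_pos: [0.4976, 0.0437, 0.0661]
ft_force: [0.3, 0.5, -3.0]
ee_pos: [0.4966, 0.0438, 0.066]
ft_force: [-0.3, 1.4, -2.8]
now dock xyz [-56.9  -0.6  66. ]
from [0.4966 0.0438 0.066 ] yaw -5.02 tilt 0.01 shift [-6.9, -0.4, 1.0] turn 0.03 rows>= 1 t 12.77
```

```bash
for i in 1 2 3; do python3 -m crank '[[-1,[0.7,0,0],0],[-1,[0.7,0,0],0]]' 60|sed -n '2p;4p'; done; python3 - <<'E'
from h import *
s,t=cams()
g=lambda im:cv2.convertScaleAbs(cv2.resize(im[:,:,::-1],None,fx=10,fy=10,interpolation=cv2.INTER_CUBIC),alpha=1.5,beta=30)
cv2.imwrite("pics/s10.png",g(s.im[205:260,225:300]))
E
```

```text
ee_pos: [0.4959, 0.0438, 0.066]
ft_force: [-0.2, -0.5, -2.8]
ee_pos: [0.4954, 0.0439, 0.0661]
ft_force: [0.5, -0.8, -2.9]
ee_pos: [0.4949, 0.044, 0.0662]
ft_force: [1.4, -1.3, -2.7]
```

View pics/s10.png

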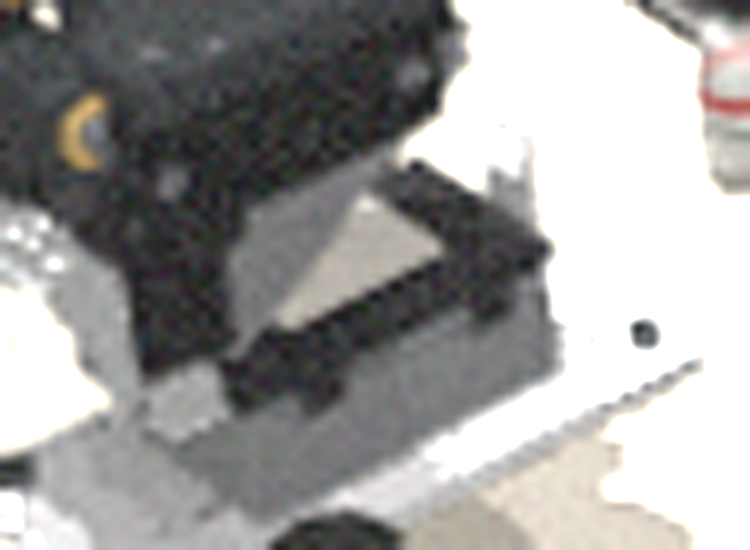

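```bash
python3 -m crank '[[-1,[0.7,0,0],0],[-1,[0.7,0,0],0]]' 60|sed -n '2p;4p'; python3 -m crank '[[-1,[0.7,0,0],0],[-1,[0.7,0,0],0]]' 60|sed -n '2p;4p'; python3 -m crank '[[-1,[-1,0,0],0],[-1,[-1,1,0],0],[-1,[-1,1,0],0]]' 60|sed -n '2p;4p';python3 -m crank '[[-1,[0,1,0],0],[-1,[0,1,0],0]]' 60|sed -n '2p;4p';python3 -m crank '[[-1,[0,1,0],0],[-1,[0,1,0],0]]' 60|sed -n '2p;4p'
```

```text
ee_pos: [0.4945, 0.0441, 0.0663]
ft_force: [4.7, -1.1, -2.3]
ee_pos: [0.4942, 0.0441, 0.0664]
ft_force: [6.9, -1.1, -4.7]
ee_pos: [0.4946, 0.0447, 0.0662]
ft_force: [2.9, -3.4, 0.1]
ee_pos: [0.4946, 0.0458, 0.0662]
ft_force: [4.1, -3.1, -0.1]
ee_pos: [0.4946, 0.0468, 0.0661]
ft_force: [4.2, -3.1, 0.7]
```

```bash
python3 -m crank '[[-1,[0,1,0],0],[-1,[0,1,0],0]]' 60|sed -n '2p;4p';python3 -m crank '[[-1,[0,1,0],0],[-1,[0,1,0],0]]' 60|sed -n '2p;4p'; python3 d.py -50 -1 65
```

```text
ee_pos: [0.4947, 0.0468, 0.0661]
ft_force: [2.3, -5.8, 1.1]
ee_pos: [0.4947, 0.0469, 0.0661]
ft_force: [2.7, -8.8, 2.0]
now dock xyz [-59.2   2.3  66.1]
from [0.4947 0.0469 0.0661] yaw -5.11 tilt 0.13 shift [-9.2, -3.3, 1.1] turn -0.06 rows>= 1 t 14.62
```

```bash
python3 -m crank '[[-1,[0,-2,0],0],[-1,[0,-4,0],0],[-1,[0,-5,0],0],[-1,[0,-5,0],0]]' 60|sed -n '2p;4p';for i in 1 2 3 ; do python3 -m crank '[[-1,[0,-0.7,0],0],[-1,[0,-0.7,0],0]]' 60|sed -n '2p;4p'; done; python3 d.py -50 -1 65
```

```text
ee_pos: [0.4944, 0.045, 0.0662]
ft_force: [4.8, 1.1, -0.2]
ee_pos: [0.4944, 0.0443, 0.0662]
ft_force: [3.8, 2.7, 0.3]
ee_pos: [0.4943, 0.0436, 0.0662]
ft_force: [4.2, 1.9, -0.2]
ee_pos: [0.4943, 0.043, 0.0662]
ft_force: [4.7, 2.2, -0.6]
now dock xyz [-59.2  -1.7  66.2]
from [0.4943 0.043  0.0662] yaw -4.97 tilt 0.08 shift [-9.2, 0.6, 1.2] turn 0.08 rows>= 1 t 15.45
```

```bash
for i in 1 2 3 ; do python3 -m crank '[[-1,[0,-0.7,0],0],[-1,[0,-0.7,0],0]]' 60|sed -n '2p;4p'; done; python3 d.py -50 -1 65
```

```text
ee_pos: [0.4942, 0.0426, 0.0662]
ft_force: [4.7, 3.6, -0.1]
ee_pos: [0.4942, 0.0425, 0.0662]
ft_force: [5.1, 5.8, -1.3]
ee_pos: [0.4942, 0.0424, 0.0663]
ft_force: [5.4, 7.1, -1.6]
now dock xyz [-59.2  -2.2  66.3]
from [0.4942 0.0424 0.0663] yaw -4.91 tilt 0.18 shift [-9.2, 1.2, 1.3] turn 0.14 rows>= 1 t 15.95
```

```bash
python3 -m crank '[[-1,[0,2,0],0],[-1,[0,4,0],0],[-1,[0,4,0],0],[-1,[0,4,0],0]]' 60|sed -n '2p;4p'; python3 d.py -50 -1 65;  python3 -m crank '[[-1,[0,0,0],0],[-1,[0,0,0],0],[-1,[0,0,0],0]]' 14; python3 - <<'E'
from h import *
s,t=cams()
g=lambda im:cv2.convertScaleAbs(cv2.resize(im[:,:,::-1],None,fx=8,fy=8,interpolation=cv2.INTER_CUBIC),alpha=1.5,beta=30)
cv2.imwrite("pics/s11.png",g(s.im[195:260,220:305]))
E
```

```text
ee_pos: [0.4943, 0.0437, 0.0661]
ft_force: [3.6, -0.3, -0.7]
now dock xyz [-59.2  -0.9  66.1]
from [0.4943 0.0437 0.0661] yaw -5.03 tilt 0.02 shift [-9.2, -0.1, 1.1] turn 0.02 rows>= 1 t 16.28
time: 16.53
ee_pos: [0.4942, 0.044, 0.0661]
eef_rot: [0.044, 0.999, 0.0, 0.0]
ft_force: [4.3, 0.1, 0.6]
width: 0.0536
```

View pics/s11.png

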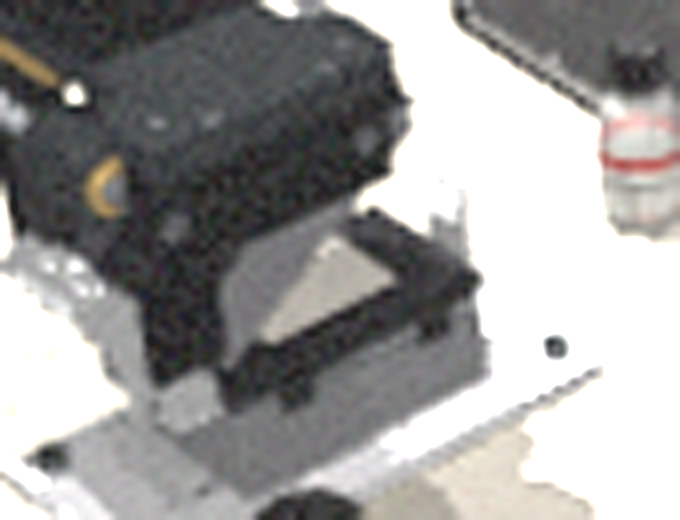

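```bash
python3 -m crank '[[-1,[0,0.7,0],0],[-1,[0,0.7,0],0],[-1,[0,0.7,0],0]]' 8; python3 -m crank '[[-1,[-1,0,0.5],0],[-1,[-1,0,0.5],0],[-1,[-1,0,0.5],0]]' 5;python3 - <<'E'
from h import *
s,t=cams()
g=lambda im:cv2.convertScaleAbs(cv2.resize(im[:,:,::-1],None,fx=8,fy=8,interpolation=cv2.INTER_CUBIC),alpha=1.5,beta=30)
cv2.imwrite("pics/s12.png",g(s.im[195:260,220:305]))
E
```

```text
time: 16.88
ee_pos: [0.4942, 0.0442, 0.066]
eef_rot: [0.044, 0.999, -0.0, -0.0]
ft_force: [3.5, -1.6, 1.4]
width: 0.0533
time: 17.13
ee_pos: [0.4951, 0.0443, 0.0655]
eef_rot: [0.044, 0.999, -0.0, -0.0]
ft_force: [1.7, -1.2, 3.3]
width: 0.0539
```

View pics/s12.png

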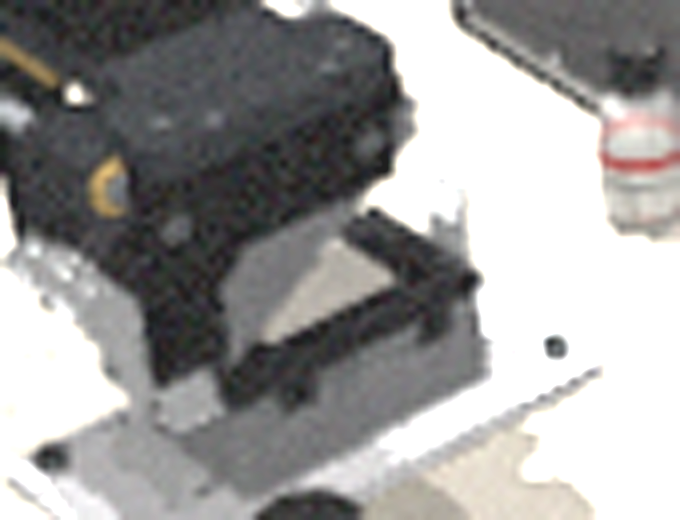

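```bash
cat > look.py <<'E'
from h import *
import sys
from bench import r
s=C(r.camera("scene"));x0,y0,x1,y1,f=map(int,sys.argv[2:7])
cv2.imwrite(f"pics/{sys.argv[1]}.png",cv2.convertScaleAbs(cv2.resize(s.im[y0:y1,x0:x1,::-1],None,fx=f,fy=f,interpolation=cv2.INTER_CUBIC),alpha=1.5,beta=30))
E
python3 -m crank '[[-1,[-1,0,0.5],0],[-1,[-2,0,1],0],[-1,[-3,0,1],0],[-1,[-3,0,1],0]]' 4; python3 look.py s13 220 195 305 260 8
```

```text
time: 17.57
ee_pos: [0.4985, 0.0441, 0.0644]
eef_rot: [0.044, 0.999, -0.0, 0.0]
ft_force: [3.0, -1.4, 0.7]
width: 0.0538
```

View pics/s13.png

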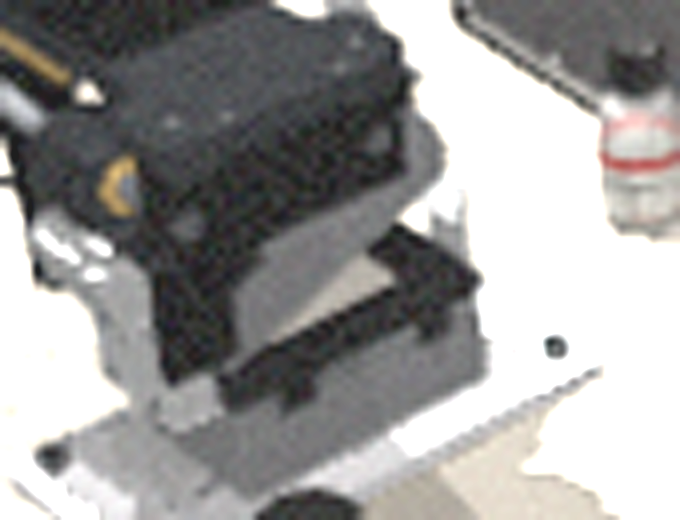

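```bash
python3 -m crank '[[-1,[-1.5,0,0.3],0],[-1,[-3,0,0.6],0],[-1,[-4,0,1],0],[-1,[-4,0,1],0]]' 4; python3 look.py s14 220 195 305 260 8
```

```text
time: 17.95
ee_pos: [0.5019, 0.044, 0.0632]
eef_rot: [0.044, 0.999, 0.0, -0.0]
ft_force: [1.8, 0.4, -1.1]
width: 0.0537
```

View pics/s14.png

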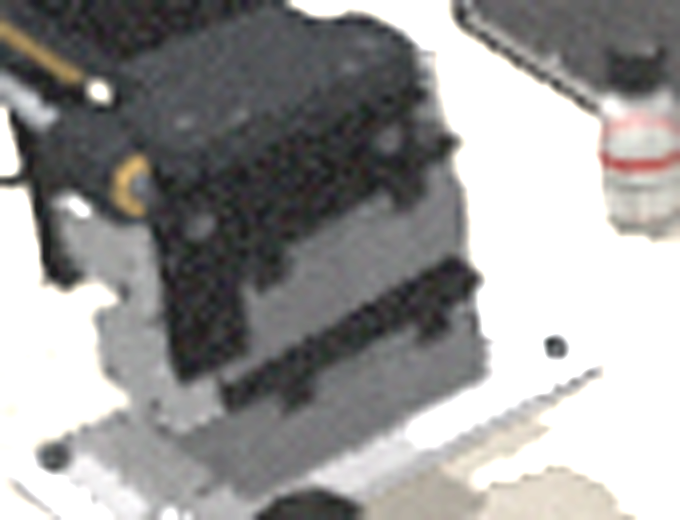

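```bash
python3 -m crank '[[0.61,[0,0,0],0],[0.61,[0,0,0],0],[0.61,[0,0,0],0],[0.61,[0,0,0],0]]' 20; python3 d.py 20 0.1 58; python3 look.py s15 220 195 305 260 8
```

```text
time: 18.33
ee_pos: [0.5019, 0.0439, 0.0635]
eef_rot: [0.044, 0.999, 0.0, -0.0]
ft_force: [0.9, 0.9, -0.3]
width: 0.0683
now dock xyz [-51.7  -0.1  63.5]
from [0.5019 0.0439 0.0635] yaw -5.02 tilt 0.03 shift [-71.7, 0.1, 5.4] turn 0.03 rows>= 2 t 18.33
```

View pics/s15.png

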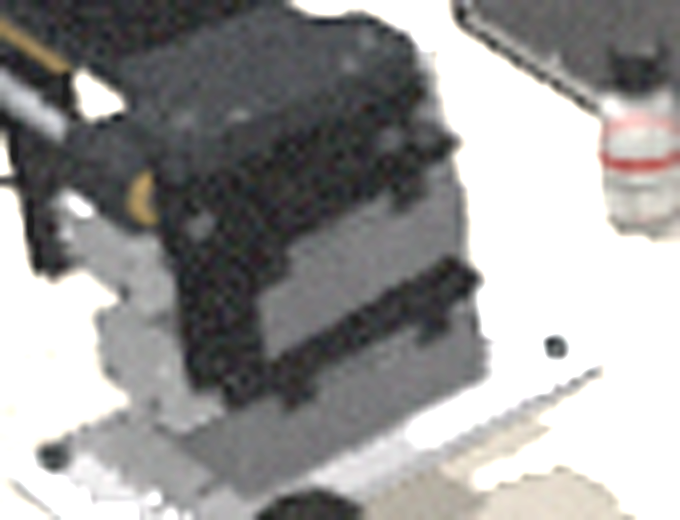

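```bash
python3 -m crank '[[0.61,[-24,0,2],0],[0.61,[-48,0,2],0],[0.61,[-72,0,2],0],[0.61,[-72,0,2],0],[0.61,[-72,0,2],0],[0.61,[-72,0,2],0]]' 20|sed -n '2p;4p'; python3 -m crank '[[-1,[0,0,0],0],[-1,[0,0,0],0],[-1,[0,0,0],0],[-1,[0,0,0],0]]' 15; python3 d.py 20 0.1 58; python3 look.py s16 220 175 325 260 7
```

```text
ee_pos: [0.5732, 0.0373, 0.0612]
ft_force: [0.2, 0.2, 0.5]
time: 19.22
ee_pos: [0.5736, 0.0378, 0.0617]
eef_rot: [0.044, 0.999, 0.0, -0.0]
ft_force: [-1.4, 0.1, -0.3]
width: 0.0538
now dock xyz [20.3  0.2 61.7]
from [0.5736 0.0378 0.0617] yaw -5.01 tilt 0.04 shift [0.3, -0.1, 3.7] turn 0.04 rows>= 1 t 19.22
```

View pics/s16.png

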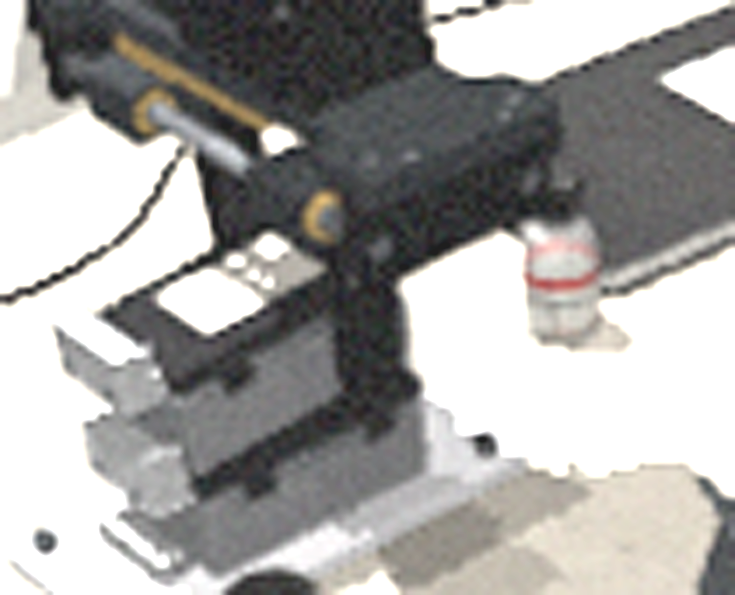

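```bash
python3 -m crank '[[-1,[0,0,0],0],[-1,[0,0,1],0],[-1,[0,0,1],0]]' 60|sed -n '2p;4p'; for i in 1 2 3 4; do python3 -m crank '[[-1,[0,0,1],0],[-1,[0,0,1],0]]' 60|sed -n '2p;4p'; done
```

```text
ee_pos: [0.5737, 0.0379, 0.061]
ft_force: [-4.7, 1.7, 6.6]
ee_pos: [0.5739, 0.0378, 0.0605]
ft_force: [-6.2, 1.7, 13.0]
ee_pos: [0.5741, 0.0378, 0.06]
ft_force: [-7.3, 1.5, 18.0]
ee_pos: [0.5744, 0.0377, 0.0589]
ft_force: [-2.8, 0.5, 12.3]
ee_pos: [0.5749, 0.0377, 0.0578]
ft_force: [-1.2, 0.4, 11.8]
```

```bash
for i in 1 2 3; do python3 -m crank '[[-1,[0,0,1],0],[-1,[0,0,1],0]]' 60|sed -n '2p;4p'; done
```

```text
ee_pos: [0.5751, 0.0376, 0.057]
ft_force: [-0.6, -0.2, 12.4]
ee_pos: [0.5752, 0.0376, 0.0557]
ft_force: [5.8, 1.3, 4.0]
ee_pos: [0.5755, 0.0375, 0.0548]
ft_force: [3.4, 0.2, 9.1]
```

```bash
for i in 1 2; do python3 -m crank '[[-1,[0,0,1],0],[-1,[0,0,1],0]]' 60|sed -n '2p;4p'; done; python3 look.py s17 220 175 325 260 7
```

```text
ee_pos: [0.5758, 0.0375, 0.0541]
ft_force: [1.4, 0.4, 12.1]
ee_pos: [0.5757, 0.0376, 0.0541]
ft_force: [-3.5, 0.8, 24.3]
```

View pics/s17.png

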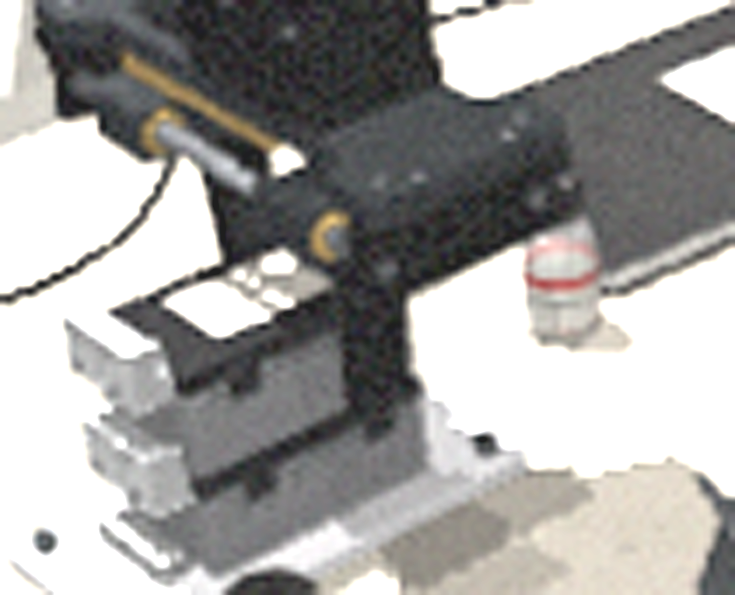

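```bash
python3 -m crank '[[-1,[0,0,-2],0],[-1,[0,0,-3.5],0],[-1,[0,0,-3.5],0]]' 60|sed -n '2p;4p'; for i in 1 2; do python3 -m crank '[[-1,[0,0,-1],0],[-1,[0,0,-1],0]]' 60|sed -n '2p;4p'; done
```

```text
ee_pos: [0.5753, 0.0375, 0.0554]
ft_force: [5.8, 0.1, -1.1]
ee_pos: [0.5753, 0.0375, 0.0556]
ft_force: [10.2, 0.4, -9.9]
ee_pos: [0.5752, 0.0375, 0.0558]
ft_force: [14.0, -0.6, -21.1]
```

```bash
python3 -m crank '[[-1,[0,0,3],0],[-1,[0,0,3.5],0],[0.61,[0,0,3],0],[0.61,[0,0,3],0],[0.61,[0,0,3],0],[0.61,[0,0,3],0],[0.61,[0,0,-25],0],[0.61,[0,0,-60],0],[0.61,[0,0,-90],0],[0.61,[0,0,-90],0]]' 60; python3 - <<'E'
from h import *
s,t=cams()
cv2.imwrite("pics/s18.png",cv2.convertScaleAbs(cv2.resize(s.im[195:260,220:305,::-1],None,fx=9,fy=9,interpolation=cv2.INTER_CUBIC),alpha=1.4,beta=20))
E
python3 d.py 20 0 60
```

```text
time: 22.48
ee_pos: [0.5766, 0.0372, 0.1525]
eef_rot: [0.044, 0.999, 0.001, 0.004]
ft_force: [0.8, -0.5, -0.2]
width: 0.07
now dock xyz [2.100e+01 1.000e-01 1.478e+02]
from [0.5743 0.0377 0.1478] yaw -5.02 tilt 0.11 shift [1.2, -0.2, 87.8] turn 0.03 rows>= 3 t 22.58
```

View pics/s18.png

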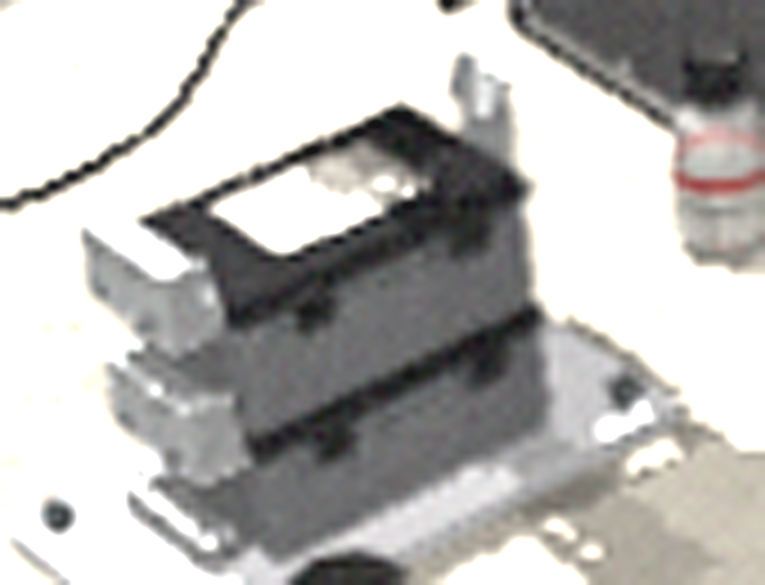

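```bash
python3 - <<'E'
from h import *
s,t=cams()
g=lambda im,f:cv2.convertScaleAbs(cv2.resize(im[:,:,::-1],None,fx=f,fy=f,interpolation=cv2.INTER_CUBIC),alpha=1.6,beta=20)
cv2.imwrite("pics/s19.png",g(s.im[205:330,310:440],6)[:600]); cv2.imwrite("pics/t19.png",g(t.im[160:240,310:415],7))
E
```

```text
(no output)
```

View pics/s19.png

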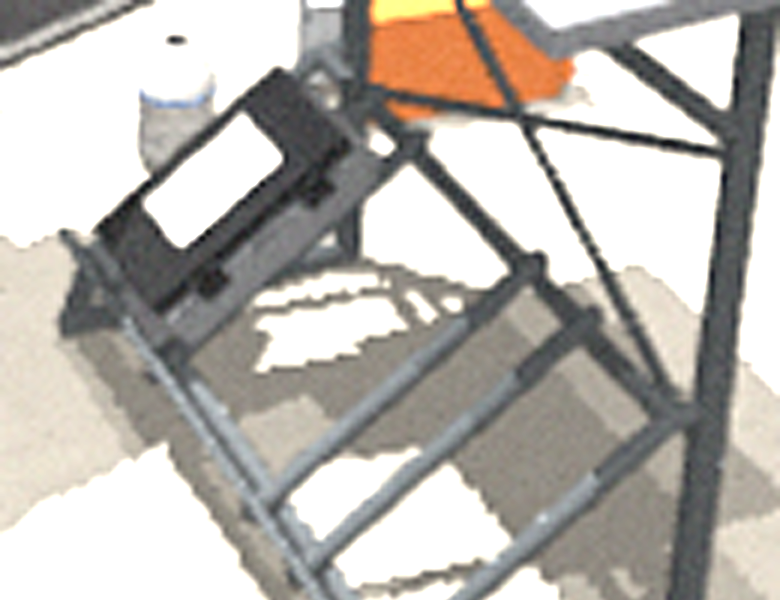

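View pics/t19.png

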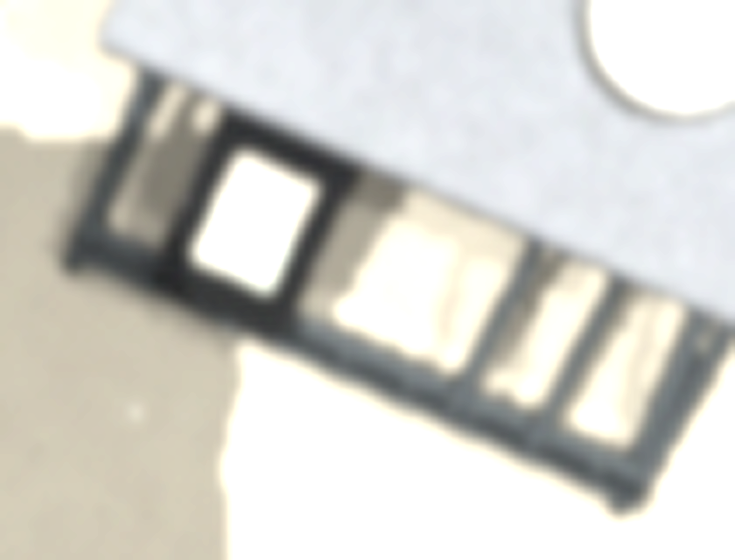

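```bash
python3 - <<'E'
from h import *
from bench import r
s=C(r.camera("scene"));t=C(r.camera("top"))
g=cv2.cvtColor(t.im,cv2.COLOR_RGB2GRAY).astype(np.float32);gs=cv2.cvtColor(s.im,cv2.COLOR_RGB2GRAY).astype(np.float32)
psi=np.radians(-24.6);x=np.array([np.cos(psi),np.sin(psi)]);y=np.array([-x[1],x[0]])
o=np.array([.6315,-.1768]) # shallow origin
# profiles across rail in rack x, averaged over y strip between bays (y -50..-80 rel shallow), for plane z
def prof(c,gg,z,ys,xs):
    A=[]
    for v in ys:
        P=np.array([np.append(o+(u*x+v*y)/1e3,z) for u in xs]);q=c.proj(P).astype(np.float32)
        A.append(cv2.remap(gg,q[:,0].reshape(-1,1),q[:,1].reshape(-1,1),cv2.INTER_CUBIC).ravel())
    return np.mean(A,0)
xs=np.arange(-75,-25,2.0)
for z in(.04,):
    print("top",dict(zip(xs.astype(int).tolist(),prof(t,g,z,np.arange(-85,-45,4.),xs).astype(int).tolist())))
    print("scene",dict(zip(xs.astype(int).tolist(),prof(s,gs,z,np.arange(-85,-45,4.),xs).astype(int).tolist())))
E
```

```text
top {-75: 186, -73: 185, -71: 185, -69: 185, -67: 184, -65: 184, -63: 183, -61: 180, -59: 175, -57: 166, -55: 151, -53: 128, -51: 99, -49: 71, -47: 53, -45: 48, -43: 52, -41: 61, -39: 68, -37: 74, -35: 88, -33: 112, -31: 140, -29: 161, -27: 172}
scene {-75: 186, -73: 175, -71: 176, -69: 177, -67: 163, -65: 153, -63: 127, -61: 80, -59: 74, -57: 76, -55: 80, -53: 84, -51: 83, -49: 87, -47: 100, -45: 80, -43: 57, -41: 85, -39: 102, -37: 101, -35: 95, -33: 98, -31: 102, -29: 102, -27: 100}
```

```bash
python3 h.py .5406 -.1352 .14 -24.6
```

```text
from [0.5731 0.0375 0.1457] yaw -5.02 tilt 0.13 shift [17.2, -174.9, 5.9] turn 19.58 rows>= 5 t 22.78
```

```bash
python3 -m crank '[[0.55,[4,-35,0],4],[0.55,[7,-70,0],8],[0.55,[11,-105,1],12],[0.55,[14,-140,3],16],[0.55,[17,-175,5],19.6],[0.55,[17,-175,5],19.6],[0.55,[17,-175,5],19.6],[0.55,[17,-175,5],19.6]]' 60; python3 h.py .5851 -.1556 .052 -24.6; python3 look.py s20 290 190 420 300 6
```

```text
time: 23.45
ee_pos: [0.5414, -0.1348, 0.1413]
eef_rot: [0.213, 0.977, 0.0, -0.001]
ft_force: [1.0, 0.2, -0.2]
width: 0.0677
from [ 0.5414 -0.1348  0.1413] yaw -24.59 tilt 0.07 shift [-48.5, -0.7, 89.3] turn 0.01 rows>= 3 t 23.45
```

View pics/s20.png

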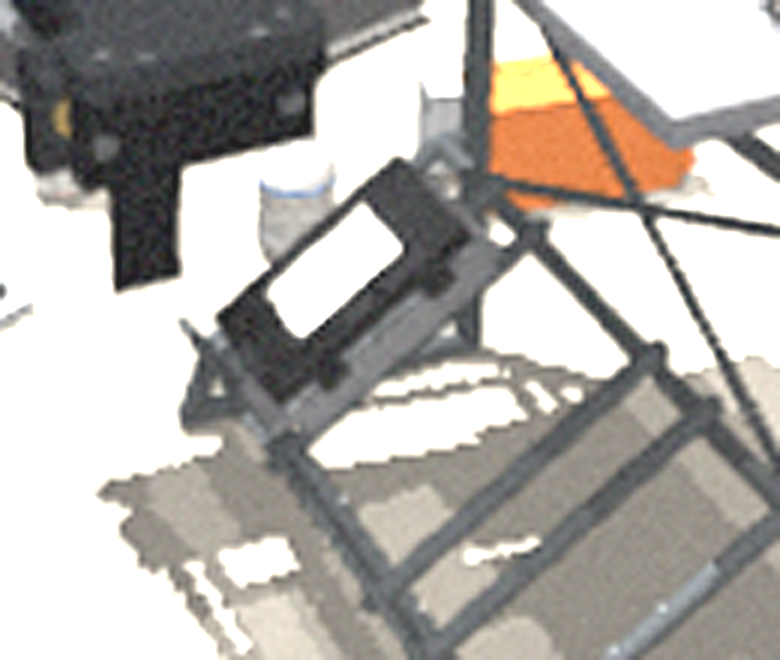

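```bash
python3 -m crank '[[0.55,[-10,-1,26],0],[0.55,[-20,-1,48],0],[0.55,[-30,-1,68],0],[0.55,[-38,-1,78],0],[0.55,[-38,-1,78],0],[0.55,[-38,-1,78],0]]' 60; python3 h.py .5851 -.1556 .052 -24.6; python3 look.py s21 290 190 420 300 6
```

```text
time: 24.0
ee_pos: [0.5756, -0.1511, 0.0635]
eef_rot: [0.212, 0.977, -0.0, -0.001]
ft_force: [-0.2, 0.1, 0.2]
width: 0.0671
from [ 0.5756 -0.1511  0.0635] yaw -24.53 tilt 0.09 shift [-10.5, -0.2, 11.5] turn 0.07 rows>= 1 t 24.0
```

View pics/s21.png

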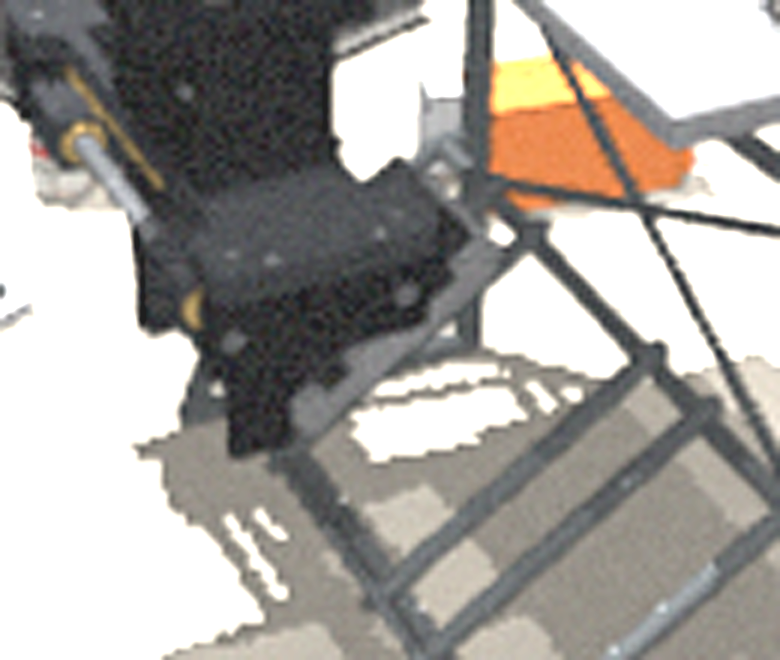

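```bash
python3 -m crank '[[0.55,[-3,0,4],0],[0.55,[-6,0,7],0],[0.55,[-6,0,7],0]]' 60|sed -n '2p;4p'; python3 -m crank '[[0.55,[-2,0,2],0],[0.55,[-4,0,4],0],[0.55,[-4,0,4],0],[0.55,[-4,0,4],0]]' 60|sed -n '2p;4p'; python3 h.py .5851 -.1556 .052 -24.6
```

```text
ee_pos: [0.5817, -0.1542, 0.0571]
ft_force: [-0.1, 1.0, -0.5]
ee_pos: [0.5848, -0.1564, 0.0529]
ft_force: [0.1, -1.0, -1.0]
from [ 0.5848 -0.1564  0.0529] yaw -24.63 tilt 0.01 shift [0.1, 0.8, 0.9] turn -0.03 rows>= 1 t 24.63
```

Good, no contact. Close.

```bash
python3 -m crank '[[-1,[0,0.7,0],0],[-1,[0,0.7,0],0],[-1,[0,0.7,0],0],[-1,[0,0.7,0],0],[-1,[0,0.7,0],0],[-1,[0,0.7,0],0]]' 60; python3 -m crank '[[-1,[1,0,-5],0],[-1,[3,0,-10],0],[-1,[6,0,-18],0],[-1,[12,0,-26],0],[-1,[12,0,-26],0],[-1,[12,0,-26],0]]' 60; python3 look.py s22 290 190 420 300 6
```

```text
time: 25.13
ee_pos: [0.5852, -0.1555, 0.0531]
eef_rot: [0.213, 0.977, 0.0, -0.0]
ft_force: [-0.1, 1.5, 0.8]
width: 0.051
time: 25.63
ee_pos: [0.5744, -0.1504, 0.0798]
eef_rot: [0.213, 0.977, 0.0, 0.001]
ft_force: [0.8, -0.0, -1.9]
width: 0.0515
```

View pics/s22.png

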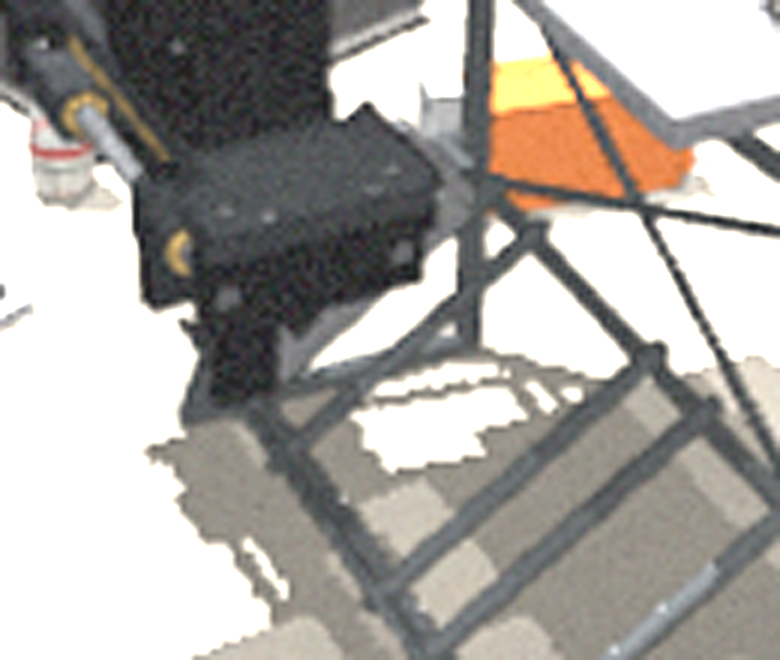

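```bash
python3 -m crank '[[-1,[20,0,-22],0],[-1,[40,0,-45],0],[-1,[60,0,-67],0],[-1,[80,0,-90],0],[-1,[80,0,-90],0],[-1,[80,0,-90],0],[-1,[80,0,-90],0]]' 60; python3 - <<'E'
from h import *
from bench import r
s=C(r.camera("scene"))
im=s.im[165:275,255:385];cv2.imwrite("pics/s23.png",cv2.convertScaleAbs(cv2.resize(im[:,:,::-1],None,fx=6,fy=6,interpolation=cv2.INTER_CUBIC),alpha=1.6,beta=30))
E
python3 d.py -45 0.1 150
```

```text
time: 26.27
ee_pos: [0.5017, -0.1169, 0.1685]
eef_rot: [0.213, 0.977, 0.0, -0.0]
ft_force: [-0.1, 0.5, -1.3]
width: 0.0512
now dock xyz [ -37.9 -160.6  168.2]
from [ 0.5015 -0.1172  0.1682] yaw -24.61 tilt 0.06 shift [60.5, 149.0, 18.1] turn -19.56 rows>= 4 t 26.32
```

View pics/s23.png

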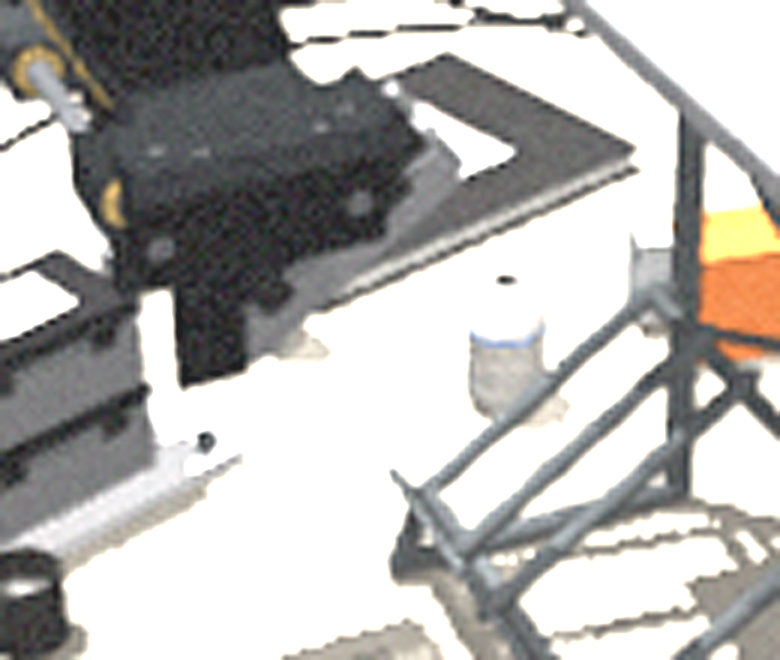

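```bash
python3 -m crank '[[-1,[12,30,0],-5],[-1,[24,60,0],-10],[-1,[36,90,4],-15],[-1,[48,120,10],-19.6],[-1,[60,149,18],-19.6],[-1,[60,149,18],-19.6],[-1,[60,149,18],-19.6],[-1,[60,149,18],-19.6]]' 60; python3 look.py s24 215 170 315 260 8; python3 d.py -47 0.1 115
```

```text
time: 26.98
ee_pos: [0.509, 0.042, 0.15]
eef_rot: [0.044, 0.999, -0.001, -0.001]
ft_force: [0.9, -0.6, -0.8]
width: 0.0515
now dock xyz [-44.3  -1.7 150.4]
from [0.5091 0.0416 0.1504] yaw -5.15 tilt 0.11 shift [2.7, 1.9, 35.4] turn -0.1 rows>= 1 t 27.03
```

View pics/s24.png

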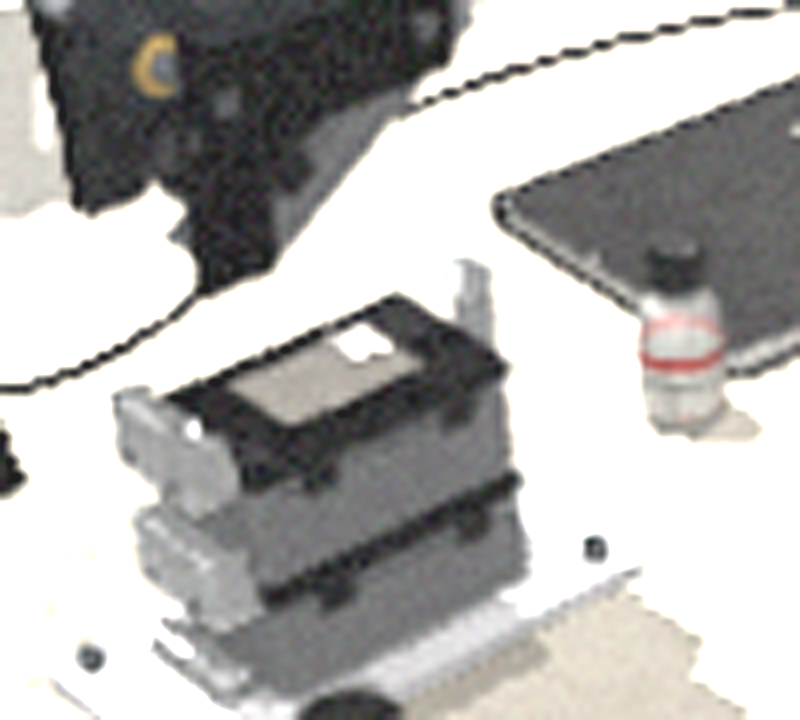

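```bash
cat > tilt.py <<'E'
from h import *
import sys
from bench import r
s=C(r.camera("scene"));g=cv2.cvtColor(s.im,cv2.COLOR_RGB2GRAY);np.set_printoptions(precision=1,suppress=True)
r0,r1,c0,c1=map(int,sys.argv[1:5]);pts=[]
for row in range(r0,r1):
    l=g[row].astype(int)
    for c in range(c1,c0,-1):
        if l[c]<130 and l[c+1]>=130: pts.append((c+(130-l[c])/(l[c+1]-l[c]),row));break
P=sideplane(s,pts);k=np.polyfit(P[:,0],P[:,1],1)
print(P[[0,-1]],"tilt",np.degrees(np.arctan(k[0])),"up at 40",np.polyval(k,40),"resid",np.std(P[:,1]-np.polyval(k,P[:,0])))
E
python3 tilt.py 186 202 240 266
```

```text
[[51.4 22.7]
 [17.2 -0.5]] tilt 33.966740107198795 up at 40 14.878218980307555 resid 0.16800895138227664
```

```bash
python3 -m crank '[[-1,[2,1,20],0],[-1,[2,1.4,38],0],[-1,[2,1.4,46],0],[-1,[2,1.4,46],0],[-1,[2,1.4,46],0]]' 60|sed -n '2p;4p'; python3 d.py -47 0.1 100; for i in 1 2 3; do python3 -m crank '[[-1,[0,0,1],0],[-1,[0,0,1],0]]' 60|sed -n '2p;4p'; done
```

```text
ee_pos: [0.5074, 0.0439, 0.1053]
ft_force: [-0.1, -0.3, -1.1]
now dock xyz [-46.3   0.4 105.3]
from [0.5074 0.0439 0.1053] yaw -5.1 tilt 0.03 shift [0.7, -0.3, 5.3] turn -0.05 rows>= 1 t 27.5
ee_pos: [0.5078, 0.0446, 0.1048]
ft_force: [0.4, -0.1, -0.9]
ee_pos: [0.5074, 0.0448, 0.1034]
ft_force: [-0.4, -0.2, -2.2]
ee_pos: [0.5072, 0.0448, 0.102]
ft_force: [-0.1, -0.7, -0.4]
```

```bash
python3 -m crank '[[-1,[0,-1,1],0],[-1,[0,-1,1],0],[-1,[0,-1,1],0]]' 60|sed -n '2p;4p'; for i in 1 2 3; do python3 -m crank '[[-1,[0,0,0.8],0],[-1,[0,0,0.8],0]]' 60|sed -n '2p;4p'; done;python3 d.py -47 0.1 100
```

```text
ee_pos: [0.507, 0.0436, 0.101]
ft_force: [0.8, 0.7, -1.5]
ee_pos: [0.5071, 0.0437, 0.1001]
ft_force: [-1.1, -0.2, -2.1]
ee_pos: [0.5071, 0.0437, 0.0993]
ft_force: [-0.4, 0.0, -1.1]
ee_pos: [0.507, 0.0438, 0.0985]
ft_force: [0.5, -0.1, -1.6]
now dock xyz [-46.6   0.3  98.5]
from [0.507  0.0438 0.0985] yaw -5.02 tilt 0.01 shift [0.4, -0.2, -1.5] turn 0.03 rows>= 1 t 28.75
```

```bash
for i in 1 2 3; do python3 -m crank '[[-1,[0,0,0.7],0],[-1,[0,0,0.7],0]]' 60|sed -n '2p;4p'; done;python3 d.py -47 0.1 100
```

```text
ee_pos: [0.5071, 0.0437, 0.0978]
ft_force: [-0.6, 0.2, -1.4]
ee_pos: [0.5073, 0.0437, 0.0974]
ft_force: [-0.8, -0.4, 2.1]
ee_pos: [0.5076, 0.0437, 0.0972]
ft_force: [-2.5, -1.6, 7.5]
now dock xyz [-46.    0.3  97.2]
from [0.5076 0.0437 0.0972] yaw -5.03 tilt 0.05 shift [1.0, -0.2, -2.8] turn 0.02 rows>= 1 t 29.25
```

```bash
python3 -m crank '[[-1,[0,0,-1.6],0],[-1,[3,-0.2,-1.6],0],[-1,[6,-0.2,-1.6],0],[-1,[9,-0.2,-1.6],0],[-1,[11,-0.2,-1.6],0],[-1,[11,-0.2,-1.6],0],[-1,[11,-0.2,-1.6],0]]' 60|sed -n '2p;4p'; for i in 1 2 3 4; do python3 -m crank '[[-1,[0.8,0,0],0],[-1,[0.8,0,0],0]]' 60|sed -n '2p;4p'; done;python3 d.py -47 0.1 100
```

```text
ee_pos: [0.496, 0.0447, 0.0981]
ft_force: [0.3, -0.1, -3.1]
ee_pos: [0.4953, 0.0446, 0.0981]
ft_force: [0.3, -0.2, -0.7]
ee_pos: [0.4945, 0.0446, 0.0981]
ft_force: [0.1, -0.6, -1.2]
ee_pos: [0.4939, 0.0447, 0.0982]
ft_force: [0.9, -0.1, -1.0]
ee_pos: [0.4934, 0.0448, 0.0983]
ft_force: [3.3, -1.2, -2.5]
now dock xyz [-60.3   0.1  98.3]
from [0.4934 0.0448 0.0983] yaw -5.03 tilt 0.06 shift [-13.3, 0.0, -1.7] turn 0.02 rows>= 1 t 30.5
```

```bash
python3 -m crank '[[-1,[0,0,0],0],[-1,[0,0,0],0],[-1,[-1,0,0.7],0],[-1,[-1,0,1],0],[-1,[-1,0,1],0]]' 5; python3 look.py s25 215 170 315 260 8
```

```text
time: 30.92
ee_pos: [0.4947, 0.0447, 0.0975]
eef_rot: [0.044, 0.999, 0.0, 0.001]
ft_force: [3.7, -0.4, 2.9]
width: 0.0533
```

View pics/s25.png

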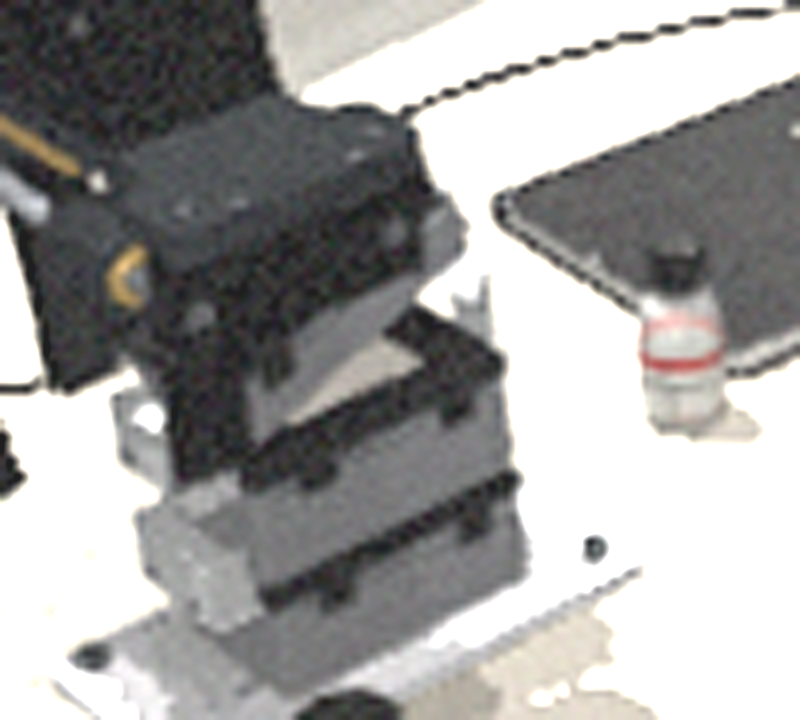

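```bash
python3 -m crank '[[-1,[-0.8,0,0.7],0],[-1,[-1.6,0,1.4],0],[-1,[-2.4,0,2],0],[-1,[-2.4,0,2],0]]' 4; python3 -m crank '[[-1,[-0.7,0,0.6],0],[-1,[-1.4,0,1.2],0],[-1,[-2,0,1.5],0],[-1,[-2,0,1.5],0]]' 4|sed -n '2p;4p'; python3 look.py s26 215 170 315 260 8
```

```text
time: 31.3
ee_pos: [0.4962, 0.0445, 0.0949]
eef_rot: [0.044, 0.999, -0.0, -0.0]
ft_force: [3.8, 0.7, 2.2]
width: 0.0513
ee_pos: [0.4969, 0.0443, 0.0934]
ft_force: [-4.4, -0.7, 10.5]
```

View pics/s26.png

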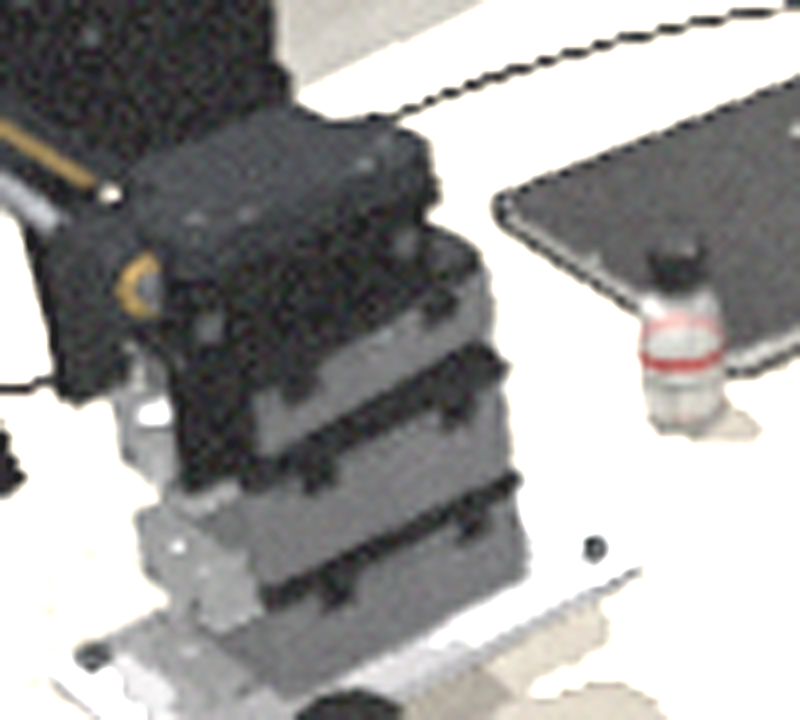

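```bash
python3 -m crank '[[-1,[0,0,-1],0],[0.55,[0,0,-1],0],[0.55,[0,0,-1],0],[0.55,[0,0,-1],0],[0.55,[0,0,-1],0],[0.55,[0,0,-1],0]]' 20; python3 look.py s27 215 170 315 260 8; python3 d.py 20 0.1 101
```

```text
time: 32.18
ee_pos: [0.4985, 0.0443, 0.0946]
eef_rot: [0.044, 0.999, 0.0, 0.0]
ft_force: [-0.0, -0.4, -0.4]
width: 0.0646
now dock xyz [-55.1   0.1  94.7]
from [0.4985 0.0443 0.0947] yaw -5.02 tilt 0.03 shift [-75.1, -0.0, -6.3] turn 0.03 rows>= 2 t 32.23
```

View pics/s27.png

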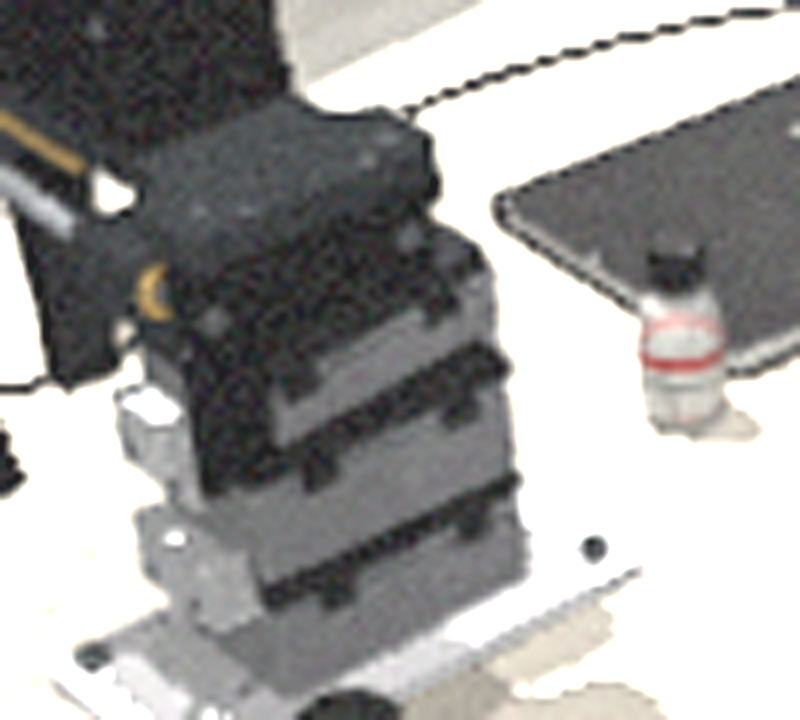

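```bash
python3 -m crank '[[0.61,[0,0,-6],0],[0.61,[-25,0,-6.5],0],[0.61,[-50,0,-6.5],0],[0.61,[-75,0,-6.5],0],[0.61,[-75,0,-6.5],0],[0.61,[-75,0,-6.5],0],[0.61,[-75,0,-6.5],0]]' 20|sed -n '2p;4p'; python3 d.py 20 0.1 101; python3 -m crank '[[-1,[0,0,0],0],[-1,[0,0,0],0],[-1,[0,0,0],0],[-1,[0,0,0],0]]' 15; python3 d.py 20 0.1 101; python3 look.py s28 215 155 315 260 7
```

```text
ee_pos: [0.5726, 0.0375, 0.1012]
ft_force: [0.1, -0.0, -0.1]
now dock xyz [ 19.3  -0.2 101.2]
from [0.5726 0.0375 0.1012] yaw -5.05 tilt 0.04 shift [-0.7, 0.3, 0.2] turn 0.0 rows>= 1 t 32.82
time: 33.15
ee_pos: [0.5727, 0.0379, 0.1014]
eef_rot: [0.044, 0.999, 0.0, 0.0]
ft_force: [-0.6, 0.4, 0.9]
width: 0.0538
now dock xyz [ 19.4   0.2 101.4]
from [0.5727 0.0379 0.1014] yaw -5.01 tilt 0.03 shift [-0.6, -0.1, 0.4] turn 0.04 rows>= 1 t 33.15
```

View pics/s28.png

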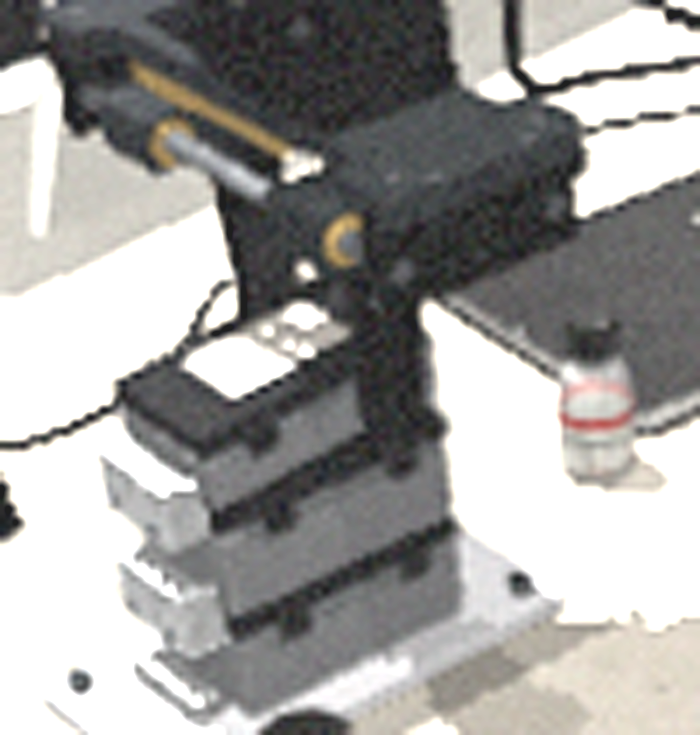

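Tongue is under the hood, case squared by the jaws. Press with a firm grip.

```bash
python3 -m crank '[[-1,[0,0,0],0],[-1,[0,0,1],0],[-1,[0,0,1],0]]' 60|sed -n '2p;4p'; for i in 1 2 3 4 5 6 7; do python3 -m crank '[[-1,[0,0,1],0],[-1,[0,0,1],0]]' 60|sed -n '2p;4p'; done
```

```text
ee_pos: [0.5729, 0.0379, 0.1008]
ft_force: [-4.9, 0.7, 9.9]
ee_pos: [0.573, 0.0379, 0.1]
ft_force: [-3.9, 1.3, 10.9]
ee_pos: [0.5731, 0.0379, 0.0998]
ft_force: [-8.6, 0.7, 20.9]
ee_pos: [0.5734, 0.0379, 0.0981]
ft_force: [-0.3, 1.0, 5.8]
ee_pos: [0.5737, 0.0379, 0.0972]
ft_force: [-0.7, 0.1, 9.5]
ee_pos: [0.5739, 0.0379, 0.0964]
ft_force: [-0.4, -0.5, 10.1]
ee_pos: [0.5742, 0.0379, 0.0953]
ft_force: [2.0, 2.2, 7.9]
ee_pos: [0.5744, 0.0379, 0.0944]
ft_force: [0.6, -0.2, 8.3]
```

```bash
for i in 1 2 3; do python3 -m crank '[[-1,[0,0,1],0],[-1,[0,0,1],0]]' 60|sed -n '2p;4p'; done
```

```text
ee_pos: [0.5745, 0.0378, 0.0941]
ft_force: [-2.2, 0.9, 15.6]
ee_pos: [0.5745, 0.0378, 0.094]
ft_force: [-6.8, -1.3, 27.2]
ee_pos: [0.5746, 0.0378, 0.0939]
ft_force: [-12.0, -0.3, 38.3]
```

```bash
python3 -m crank '[[-1,[0,0,-2],0],[-1,[0,0,-4],0],[-1,[0,0,-5],0],[-1,[0,0,-5],0]]' 60|sed -n '2p;4p'; for i in 1 2; do python3 -m crank '[[-1,[0,0,-1],0],[-1,[0,0,-1],0]]' 60|sed -n '2p;4p'; done
```

```text
ee_pos: [0.5737, 0.0379, 0.0955]
ft_force: [2.4, 1.0, 1.4]
ee_pos: [0.5732, 0.0379, 0.0959]
ft_force: [3.7, 0.8, -1.9]
ee_pos: [0.5725, 0.0376, 0.0964]
ft_force: [1.8, 1.0, -5.4]
```

```bash
for i in 1 2; do python3 -m crank '[[-1,[0,0,-0.8],0],[-1,[0,0,-0.8],0]]' 60|sed -n '2p;4p'; done; python3 look.py s29 215 155 315 260 7
```

```text
ee_pos: [0.5724, 0.0376, 0.0969]
ft_force: [4.5, -0.2, -13.2]
ee_pos: [0.5723, 0.0376, 0.0973]
ft_force: [6.8, -1.2, -18.6]
```

View pics/s29.png

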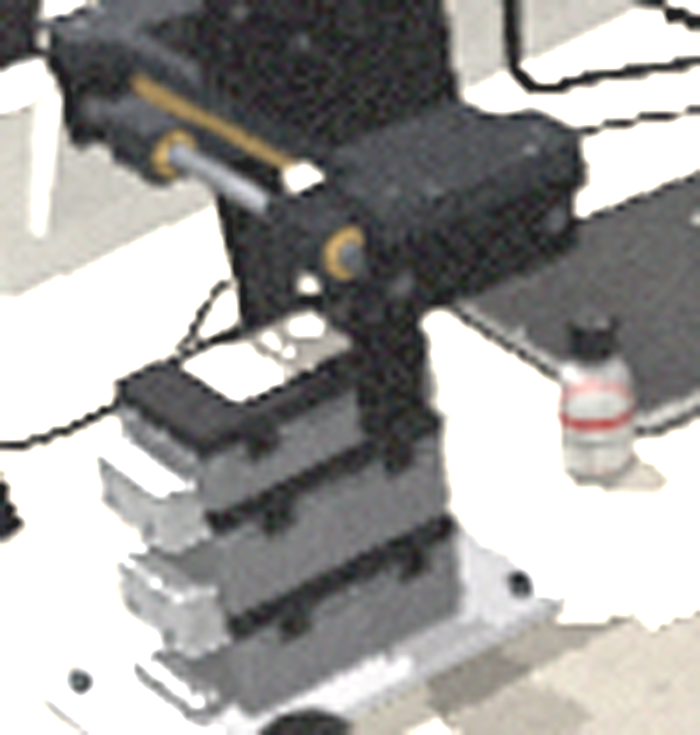

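```bash
python3 -m crank '[[-1,[0,0,2],0],[-1,[0,0,4],0],[-1,[0,0,5.5],0],[-1,[0,0,5.5],0]]' 60|sed -n '2p;4p';python3 -m crank '[[-1,[0,0,-1],0],[0.61,[0,0,-1],0],[0.61,[0,0,-1],0],[0.61,[0,0,-1],0],[0.61,[0,0,-1],0],[0.61,[0,0,-20],0],[0.61,[0,0,-50],0],[0.61,[0,0,-90],0],[0.61,[40,0,-120],0],[0.61,[100,-30,-120],0],[0.61,[140,-60,-120],0],[0.61,[140,-60,-120],0]]' 60; python3 - <<'E'
from h import *
s,t=cams()
cv2.imwrite("pics/s30.png",cv2.convertScaleAbs(cv2.resize(s.im[180:265,215:305,::-1],None,fx=8,fy=7,interpolation=cv2.INTER_CUBIC)[:600],alpha=1.3,beta=15))
cv2.imwrite("pics/t30.png",cv2.convertScaleAbs(cv2.resize(t.im[140:300,220:420,::-1],None,fx=3.7,fy=3.7,interpolation=cv2.INTER_CUBIC),alpha=1.3,beta=0))
cv2.imwrite("pics/s30f.png",s.im[:,:,::-1])
E
```

```text
ee_pos: [0.573, 0.0376, 0.0942]
ft_force: [-2.4, -0.6, 7.5]
time: 37.5
ee_pos: [0.4314, -0.0081, 0.213]
eef_rot: [0.043, 0.999, -0.0, 0.0]
ft_force: [0.6, -0.6, 0.5]
width: 0.0698
```

View pics/s30.png

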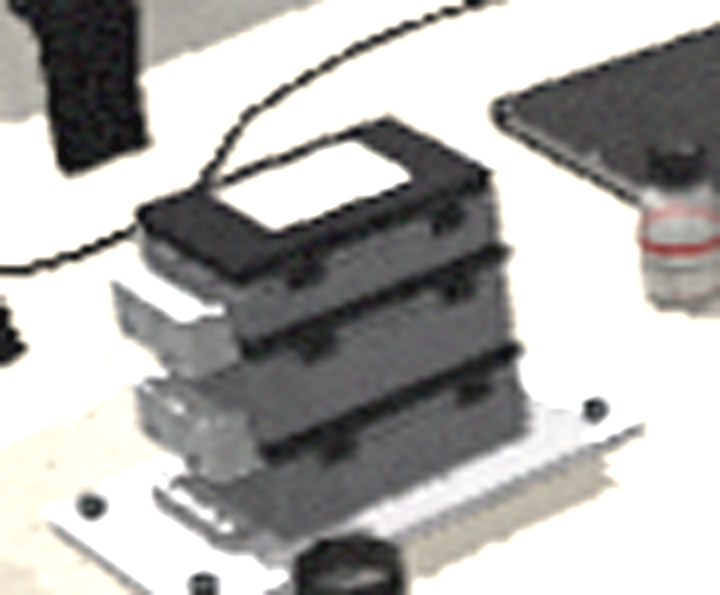

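View pics/t30.png

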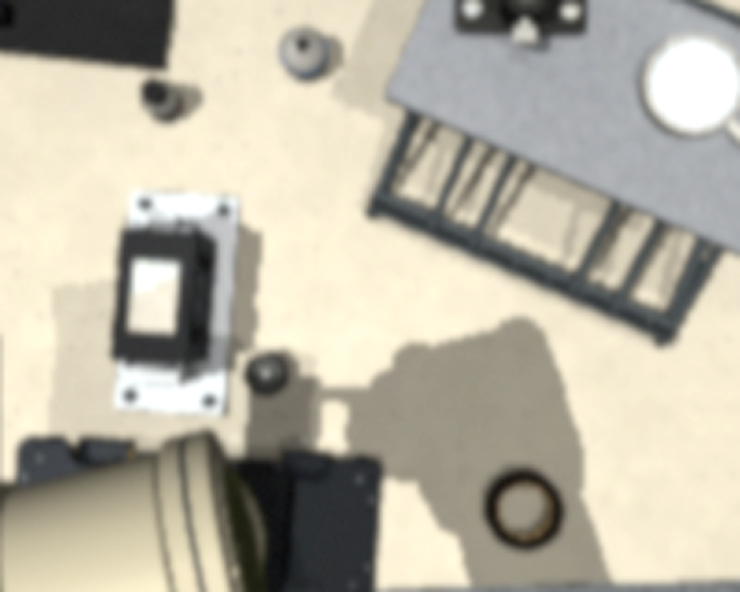

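View pics/s30f.png

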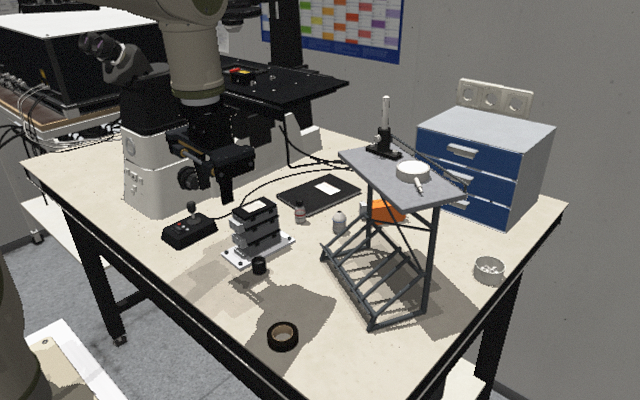

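```bash
python3 - <<'E'
from h import *
s,t=cams()
np.set_printoptions(precision=4,suppress=True)
S=[o for o in label_quad(s.im,(236,196,272,216),130) if o[0]>100 and o[0]<500]
T=[o for o in label_quad(t.im,(250,205,274,236),130) if o[0]>100 and o[0]<500]
print([(round(a),c) for a,c,q in S],[(round(a),c) for a,c,q in T])
c,res=tri(s,S[0][1],t,T[0][1]);print(c,res)
a=np.radians(-5.05);x=np.array([np.cos(a),np.sin(a)]);y=np.array([-x[1],x[0]]);d=(c[:2]-[.5534,.0394])*1e3;print("dock rel",d@x,d@y,c[2]*1e3)
# lid seam line vertical check: project expected lid corners
D=np.array([.5534,.0394])
for h in(.048,.088,.116):
    print(h,[s.proj(np.append(D+(u*x+v*y)/1e3,h))[0].round(1).tolist() for u,v in((-45,-27),(43,-27),(43,27),(-45,27))])
E
```

```text
[(152, array([253.7202, 205.9192]))] [(232, array([261.1177, 219.5564]))]
[0.551  0.0398 0.1155] 2.8007934294703887e-05
dock rel -2.417868989183446 0.1466274904576098 115.535045697608
0.048 [[248.0, 243.4], [279.3, 228.0], [265.6, 219.2], [234.6, 233.6]]
0.088 [[246.0, 228.4], [278.1, 213.5], [264.1, 204.9], [232.5, 218.9]]
0.116 [[244.6, 217.5], [277.2, 202.9], [263.1, 194.6], [230.9, 208.2]]
```

```bash
python3 -m crank '[[0.61,[0,0,0],0],[0.61,[0,0,0],0],[0.61,[0,0,0],0]]'; python3 -c "
from bench import r
print(r.close_job())"
```

```text
time: 37.95
ee_pos: [0.4329, -0.0075, 0.2128]
eef_rot: [0.044, 0.999, -0.001, -0.001]
ft_force: [-0.3, 0.8, 0.1]
width: 0.0702
the job is handed in; nothing more can be done
None
```

Both cases are stacked on the screwed-down case, the deep one first and the shallow one on top. Both are let go, and the job was handed in at 38 s.

**How it was done:** The moves allow no tilting, so I took each case out of the rack with an upright gripper. I held it by its near end, in front of the shelf edge. At the dock I slid each tilted tongue under the hood until it touched, then loosened the grip so the case rocked down. I then gripped it again near the far end, which squared it, and pressed until it stopped hard.

**Last checks:**
- **Latching:** each case held against an upward pull, about 21 N on the deep case and about 19 N on the shallow one. The shallow case rose about 3 mm during its pull, against 1.7 mm for the deep one, which I put down to both catches' play plus slip in the fingers. I could not see or read the catches themselves.
- **Position:** the top lid's label sits at 115.5 mm (116 mm expected) and is 0.1 mm off sideways. It lies about 2.4 mm toward the robot from the bottom case's label. That fits the tongues resting against the keeper walls, but it is not exactly zero; I left it.
- **Surroundings:** in the last pictures the objective, bottle, lens tube, tape and orange look-alike stand where they were. The arm is clear of everything.

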